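Find the hand lever that fits the mixing valve and press it home on its key

ROBOT

A 6-joint arm with a two-finger parallel gripper is mounted at the origin on a cart in front of the work surface, level with it; the furniture and walls round the work are solid. World frame = base frame: x ahead of the robot, y to its left, z up, the work surface at z = 0. Lengths are in m, angles in rad, forces in N, time in s.
With the tool pointing down it reaches from about 0.35 to 0.975 m from the base axis. Payload 4.9 kg.
Tool frame: the origin (TCP) lies midway between the tips of the shut fingers; the grasp point (between the pads) lies 19 mm behind it; z points along the fingers, y is the line along which they close (so a half turn about z gives the same grasp; the last joint's range is limited). The gripper opens to 85 mm and grips with 20 to 120 N. Pads are 22 mm wide; open, the fingers measure 114 mm over their backs; the gripper's body (76 mm by 85 mm) begins 54 mm behind the grasp point. The pads swing forward as they close: fully open they stand 13 mm farther back than shut.
Start: joints at [-1.298, 0.053, 1.613, -0, 1.476, -0.119], TCP at [0.239, -0.578, 0.231] pointing down, gripper open.
Joint ranges: [-3.01, 3.01], [-1.01, 2.22], [0.06, 2.58], [-1.02, 4.17], [0.09, 2.62], [-3.14, 3.14]. Speed limits (rad/s): [2.57, 2.57, 3.14, 3.14, 3.14, 3.14].

INTERFACE

Orientations are given as a unit quaternion [w, x, y, z].
In Python, from plant import manip gives the robot as it stands.
- The arm moves only by the tool move_arm, never from a script. Its argument "increments" is one flat list of numbers, 5 for each row, row after row: the shift along the tool's x, y, z in mm, then the turn about the tool's z in rad, then the opening, from 0 (shut) to 1 (fully open). In form: [tx, ty, tz, spin, jaw, tx, ty, tz, spin, jaw, ...]. A call has 1 to 8 rows; each row shifts and turns the commanded pose from where the row before left it, along the tool's axes as they then stand; what a row does not reach is not made up. A row lasts 1/12 s, in which the tool goes at most 41.7 mm and 7.16 degrees, less where a joint would pass 70% of its speed; a pose out of reach is approached as far as the arm can. A call with a gripper value outside its range is refused whole. The fingers move at their own pace and stop on an object; the grip force is fixed at half the most. Time passes only in rows, so rows that do not move let the fingers close. It gives the time, the measured TCP pose, the force, the opening and the grip force at its end, in the units of the state.
- manip.state(): the state, without advancing time (a new reading comes with each control period).
- manip.grab_frame(name): name is "scene" or "side" or "wrist"; returns a dict with "image" (480x640x3 uint8, blue, green, red), "fov_y" (degrees; the focal length in pixels is half the picture's height over the tangent of half this angle, whatever the lens; pixels are square), "cx", "cy" (the principal point, pixels), "eye" and "rotation" of the camera in the world; the wrist camera has in their place "T_tool_cam" (4x4, takes a point from camera to tool coordinates, whose origin is the TCP and whose axes are the flange's). Camera axes: x right, y down, z forward; pixel columns grow to the right and rows downward; lengths in m; the calibration is good to about 2 mm. A picture is of the moment at which its call begins: read the wrist's pose just before it. There is no depth.
- manip.job_done(): hands the job in; it is judged then, once.
The state is a dict: "time": time; "joint_pos": joint angles; "joint_vel": joint speeds; "joint_efforts": joint torques, N m; "tool_pos": TCP position; "tool_rot": TCP orientation; "contact_force": force on the tool from outside, world axes, zero at the start; "ft_torque": the same for the moment, N m; "gripper_width": opening from 0.0 (shut) to 1.0 (fully open); "grasp_force": force on a finger pad.
Only numpy, scipy, OpenCV 4.12 (cv2) and the standard library are available. Lean on these libraries where they do the work, as an engineer would, in place of code of your own. Each camera call takes 0.05 s, during which the arm holds its last target. There are 200 camera calls.

TASK

One of the two red-sleeved hand levers belongs on the brass mixing valve in the sloping cradle: try them on the keyed spindle and press the one whose arm clears the tall hexagon bolt on the cover fully home, with its hub down on the boss, and leave it there. Lay the other lever flat in the blue spares tray. Do not force anything, and leave the other things on the bookcase where they are.

Things in the scene. Friction and masses are not known exactly. Their poses are not given: they have to be found in the camera images.
- lever_p: hand lever lying flat, steel arm with red sleeve, aluminium hub, 0.15 to 0.26 kg. Origin: on the bore's axis at the hub's underside; z up the bore, x along the arm to its end at 123 mm. Bore 27 mm, open at both ends, one keyway right through, 11 mm wide, 19.8 mm deep from the axis, +60 degrees about z from x (to the left of the arm seen from above).
- lever_p_grip (a point): where to grip lever_p's hub: on the bore's axis, 37 mm above its underside; axes as the lever's. Hub 48 mm high, 48 mm across, with two flats 46 mm apart facing +y and -y over its whole height. Arm 26 mm wide, 4 to 12 mm above the hub's underside; sleeve 32 mm wide from x = 59 mm, 2 to 15 mm above it.
- lever_q: hand lever lying flat, steel arm with red sleeve, aluminium hub, 0.15 to 0.26 kg. Origin: on the bore's axis at the hub's underside; z up the bore, x along the arm to its end at 123 mm. Bore 27 mm, open at both ends, one keyway right through, 11 mm wide, 19.8 mm deep from the axis, -60 degrees about z from x (to the right of the arm seen from above).
- lever_q_grip (a point): where to grip lever_q's hub: on the bore's axis, 37 mm above its underside; axes as the lever's. Hub 48 mm high, 48 mm across, with two flats 46 mm apart facing +y and -y over its whole height. Arm 26 mm wide, 4 to 12 mm above the hub's underside; sleeve 32 mm wide from x = 59 mm, 2 to 15 mm above it.
- seat (a point): centre of the valve's brass boss (38 mm across) on which a lever's hub sits when home, 128 mm above the bookcase top; fixed axes: z up along the spindle, leaning 25 degrees from vertical towards the robot's side; x up the slope, away from the robot; y level, to the left. The cover round the boss is 98 mm across and 6 mm lower. Pipe stubs reach 98 mm to either side, below the cover.
- spindle_top (a point): middle of the steel spindle's top, on seat's z axis 41 mm above seat, same fixed axes (they do not turn with the spindle). Spindle 24 mm thick, tapering to 17 mm over the top 7 mm. One dark steel key stands from its side: 8 mm wide, reaching 18 mm from the axis, from 4 to 30 mm above seat. A hub resting on the key's end stands 30 mm above the boss.
- cover (a point): point on the spindle's axis 6 mm below seat, level with the cover; same fixed axes. The key points along +x, but the spindle starts turned up to 20 degrees either way: not reported, look or feel. It is stiff (0.5 N m), turns 23 degrees each way. A bolt 19 mm across, 36 mm from the axis, 16 mm higher than seat, stands 60 degrees left or right of +x: not reported.
- valve: brass three-way mixing valve strapped to a plywood cradle, fixed. Origin on the bookcase top, 128 mm straight below seat; x away from the robot, z up. Base board 18 mm thick, x = -70 to 120 mm, 100 mm to either side. Third pipe stub points up the slope behind the spindle. A lever on the key whose arm comes down on the bolt stops 12 mm short of the boss: it is the wrong one.
- spares_tray: open blue plastic tray, fixed, 200 mm along its x, 130 mm along its y, 30 mm high, walls 4 mm, floor 4 mm. Origin: centre of its underside.
- tape_measure: yellow tape measure, 65x68x35 mm; loose bystander, leave alone. Origin: centre of its underside.
- screw_box: small orange and white carton of screws, 52x90x32 mm; loose bystander, leave alone. Origin: centre of its underside.
- filler_tub: round white tub of filler, 66x66x41 mm; loose bystander, leave alone. Origin: centre of its underside.
- bulb_box: upright sky-blue lamp bulb box, 60x60x140 mm; loose bystander, leave alone. Origin: centre of its underside.
- wood_block: offcut of pine, 44x85x38 mm; loose bystander, leave alone. Origin: centre of its underside.

How it is judged:
By the outcome, as a careful person would: the job done as asked, in the order asked, and still so for the second after the job is handed in, with the robot touching nothing.
It also fails if it takes over 72 s, if anything falls off the work surface, if the arm or the gripper's body presses on something with over 40 N, if the wrist force passes 120 N, or if a joint passes its speed limit or range.

## Working session

There is one attempt and no reset: what is moved stays moved. The work goes in short steps, Python scripts to look and compute and a tool call to move; the robot and the scene stay as the last step left them, time stands still between calls to the robot, and variables do not carry over. Pictures are saved under pics/ and viewed, at most 10 in all, crops included, and the job is handed in when it is done.

Besides the shell and the picture viewer there is one more tool, called after "Emit:" as name(argument=value, ...) on one line, values as JSON. move_arm: Moves the arm, as the interface text tells. Its arguments: {"type":"object","properties":{"increments":{"type":"array"}},"required":["increments"]}

```bash
mkdir -p pics; cat > h.py <<'E'
import numpy as np, cv2
from plant import manip
from scipy.spatial.transform import Rotation as R
def rot(q): return R.from_quat([q[1],q[2],q[3],q[0]]).as_matrix()
def grab(n):
    s=manip.state(); f=manip.grab_frame(n); f['f']=240/np.tan(np.radians(f['fov_y'])/2)
    if n=='wrist':
        T=np.eye(4);T[:3,:3]=rot(s['tool_rot']);T[:3,3]=s['tool_pos'];T=T@np.array(f['T_tool_cam'])
        f['eye']=T[:3,3];f['rot']=T[:3,:3]
    else:
        f['eye']=np.array(f['eye']); r=np.array(f['rotation']); f['rot']=r if r.shape==(3,3) else rot(r)
    return f
def ray(f,u,v):
    d=f['rot']@np.array([(u-f['cx'])/f['f'],(v-f['cy'])/f['f'],1.]);return d/np.linalg.norm(d)
def onz(f,u,v,z):
    d=ray(f,u,v);return f['eye']+d*(z-f['eye'][2])/d[2]
def proj(f,p):
    c=f['rot'].T@(np.array(p)-f['eye']);return f['f']*c[0]/c[2]+f['cx'],f['f']*c[1]/c[2]+f['cy']
E
python3 - <<'E'
from h import *
import pickle
F={n:grab(n) for n in ['scene','side','wrist']}
pickle.dump(F,open('F0.pkl','wb'))
for n in F: cv2.imwrite(f'pics/{n}0.png',F[n]['image']); print(n,F[n]['eye'],F[n]['rot'][:,2],F[n]['f'])
s=manip.state();print(s)
E
```

```text
scene [-0.06750678 -1.11141606  1.08163866] [ 0.38965953  0.71446528 -0.58112375] 542.9298407657725
side [0.25537529 1.15028963 0.8292697 ] [ 0.2254593  -0.81213752 -0.53814566] 540.6119263577671
wrist [ 0.30613505 -0.54867668  0.37284584] [-0.26796935 -0.10821669 -0.95733044] 352.22124277220166
{'time': 0.15, 'joint_pos': array([-1.29798928e+00,  5.32137640e-02,  1.61397491e+00,  4.06198571e-06,
        1.47602290e+00, -1.19007125e-01]), 'joint_vel': array([ 0.0002551 , -0.00276337, -0.00455462, -0.00088209, -0.00011827,
       -0.00077358]), 'joint_efforts': array([ 1.70235921e-04, -3.94241166e+01, -3.70722556e+01, -4.34791752e-05,
        4.61862510e-03, -6.94442051e-06]), 'tool_pos': array([ 0.23853022, -0.57716124,  0.23034235]), 'tool_rot': array([-8.07223366e-04,  9.80871220e-01,  1.94656094e-01, -6.01703824e-05]), 'contact_force': array([-0.75568948, -0.49672632,  0.6070298 ]), 'ft_torque': array([-0.06260159, -0.00851307,  0.00326214]), 'grasp_force': 0.0, 'gripper_width': 1.001339664571072}
```

View pics/scene0.png

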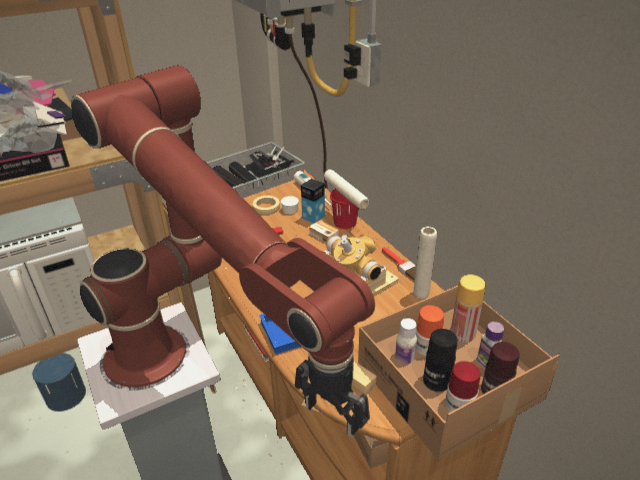

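View pics/side0.png

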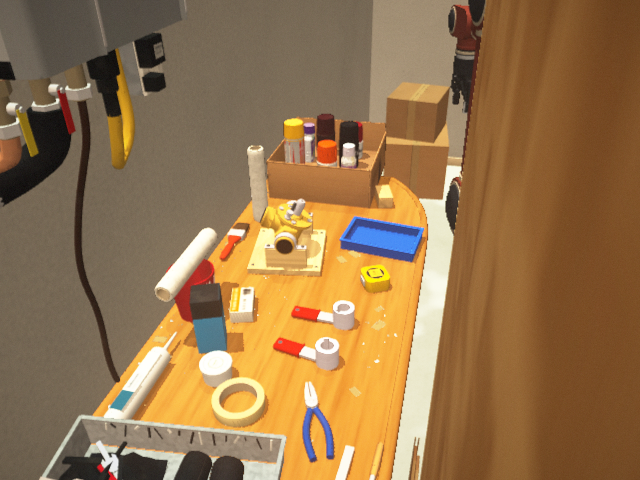

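The scene view shows the arm hiding most of the table, with the valve near (350,250). In the side view the hubs are at (343,312) and (327,350), the valve is at (290,215) and the tray is at (382,238). Next I'll zoom in.

```bash
python3 - <<'E'
from h import *
import pickle
F=pickle.load(open('F0.pkl','rb'));I=F['side']['image'];S=F['scene']['image']
a=cv2.resize(I[195:285,245:335],(400,400),interpolation=3);b=cv2.resize(S[220:300,315:405],(400,400),interpolation=3)[:400]
c=cv2.resize(I[295:375,265:365],(800,600)[:1]+(200,) if 0 else (500,400),interpolation=3)[:200] if 0 else None
cv2.imwrite('pics/z1.png',np.hstack([a,b]))
f=F['side']
hsv=cv2.cvtColor(I,cv2.COLOR_BGR2HSV)
m=cv2.inRange(hsv,(105,120,60),(125,255,255));m[:200]=0;m[270:]=0;m[:,:330]=0
n,l,st,ce=cv2.connectedComponentsWithStats(m);k=1+np.argmax(st[1:,4]);c=cv2.findContours((l==k).astype(np.uint8),0,2)[0][0]
q=cv2.approxPolyDP(cv2.convexHull(c),4,True)[:,0];print('tray',[(tuple(p),onz(f,*p,0.03)[:2].round(3)) for p in q])
r=cv2.inRange(hsv,(0,190,90),(6,255,255))|cv2.inRange(hsv,(174,190,90),(180,255,255))
n,l,st,ce=cv2.connectedComponentsWithStats(r)
for i in range(1,n):
    if st[i,4]>100: print('red',st[i],ce[i],onz(f,*ce[i],.012)[:2].round(3))
for u,v in [(344,308),(327,346)]: print(onz(f,u,v,.048))
for u,v in [(296,205)]: print(onz(f,u,v,.165))
E
```

```text
tray [((np.int32(340), np.int32(239)), array([ 0.516, -0.068])), ((np.int32(354), np.int32(217)), array([ 0.502, -0.193])), ((np.int32(423), np.int32(228)), array([ 0.302, -0.175])), ((np.int32(411), np.int32(260)), array([ 0.318, -0.01 ])), ((np.int32(342), np.int32(247)), array([ 0.503, -0.031]))]
red [ 58  91  17  43 279] [ 66.27956989 112.5483871 ] [ 1.964 -0.866]
red [175 260  39  62 784] [193.28188776 287.58290816] [0.829 0.202]
red [292 306  28  16 260] [305.63846154 313.12307692] [0.532 0.232]
red [274 338  31  19 311] [288.55305466 346.55305466] [0.539 0.345]
[0.44138974 0.23577051 0.048     ]
[0.45047058 0.36110477 0.048     ]
[0.61454143 0.00629377 0.165     ]
```

View pics/z1.png

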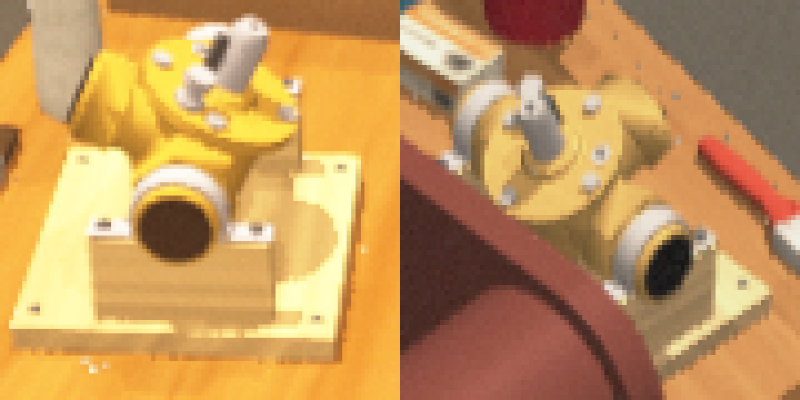

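The tall bolt appears to stand on the left (+y) side of the cover, at about (205,85) in the left crop, with the dark key side near (215,45). Moves can't change the tool's tilt directly, so I'll check the free space before testing what happens at the reach limit.

```bash
python3 - <<'E'
from h import *
import pickle
F=pickle.load(open('F0.pkl','rb'));a,b=F['scene'],F['side']
def tri(p,q):
    d1,d2=ray(a,*p),ray(b,*q);A=np.stack([d1,-d2],1);t=np.linalg.lstsq(A,b['eye']-a['eye'],rcond=None)[0]
    x=a['eye']+t[0]*d1;y=b['eye']+t[1]*d2;return ((x+y)/2).round(3),np.linalg.norm(x-y).round(3)
print('yellow pipe',tri((337,95),(120,165)));print('grey sw',tri((370,60),(150,65)));print('red bucket',tri((345,205),(190,268)))
print('paper tube top',tri((428,229),(257,148)));print('yellow can',tri((472,279),(294,123)),'bulbbox top',tri((313,184),(207,290)))
print('box corner',tri((402,437),(385,130)))
print('spindle top',tri((346+0,235.5),(303,199)))
for u,v in [(180,330),(250,205),(100,412),(300,75)]: print(onz(b,u,v,0).round(3))
for u,v in [(300,290),(390,262)]: print(onz(a,u,v,0).round(3))
E
```

```text
yellow pipe (array([0.824, 0.383, 0.429]), np.float64(0.005))
grey sw (array([0.833, 0.218, 0.573]), np.float64(0.029))
red bucket (array([0.79 , 0.248, 0.1  ]), np.float64(0.029))
paper tube top (array([ 0.781, -0.174,  0.233]), np.float64(0.009))
yellow can (array([ 0.739, -0.395,  0.229]), np.float64(0.011)) bulbbox top (array([0.709, 0.353, 0.142]), np.float64(0.004))
box corner (array([ 0.435, -0.602,  0.124]), np.float64(0.09))
spindle top (array([ 0.61 , -0.018,  0.176]), np.float64(0.017))
[0.799 0.339 0.   ]
[ 0.847 -0.247  0.   ]
[0.844 0.587 0.   ]
[ 1.086 -1.674  0.   ]
[0.482 0.025 0.   ]
[ 0.798 -0.     0.   ]
```

Emit:
move_arm(increments=[0,0,-40,0,1,0,0,-40,0.1,1,0,0,-40,0.1,1,0,0,-40,0.1,1,0,0,-40,0.1,1])

```text
time: 0.57
tool_pos: [0.2385, -0.5772, 0.4328]
tool_rot: [-0.0, 1.0, -0.007, -0.0]
contact_force: [0.3, -1.1, 1.0]
gripper_width: 1.001
grasp_force: 0.0
```

Emit:
move_arm(increments=[0,0,-40,0,1,0,0,-40,0,1,0,0,-40,0,1,0,0,-40,0,1,0,0,-40,0,1,0,0,-40,0,1,0,0,-40,0,1,0,0,-40,0,1])

```text
time: 1.23
tool_pos: [0.2384, -0.5766, 0.7512]
tool_rot: [0.001, 1.0, -0.004, 0.0]
contact_force: [-0.0, -0.9, 0.5]
gripper_width: 1.001
grasp_force: 0.0
```

```bash
python3 - <<'E'
from h import *
s=manip.state();print(s['time'],s['joint_pos'].round(3),s['tool_pos'],s['tool_rot'])
E
```

```text
1.2333 [-1.298  0.337  0.394 -0.     2.41   0.281] [ 0.23838974 -0.57663842  0.7511542 ] [ 5.12256901e-04  9.99991442e-01 -4.10273132e-03  1.44279913e-04]
```

Emit:
move_arm(increments=[0,0,-30,0,1,0,0,-30,0,1,0,0,-30,0,1,0,0,-30,0,1,0,0,0,0,1])

```text
time: 1.65
tool_pos: [0.2249, -0.5432, 0.8232]
tool_rot: [0.014, 1.0, -0.004, 0.005]
contact_force: [-0.4, 2.3, 2.2]
gripper_width: 0.995
grasp_force: 0.0
```

```bash
python3 - <<'E'
from h import *
s=manip.state();print(s['time'],s['joint_pos'].round(3),s['tool_pos'],s['tool_rot'],rot(s['tool_rot'])[:,2])
E
```

```text
1.65 [-1.306  0.462  0.055  0.006  2.595  0.278] [ 0.22490891 -0.54319315  0.82321788] [ 0.01405928  0.99987766 -0.00411827  0.00548135] [ 0.01084555 -0.02816028 -0.99954458]
```

Emit:
move_arm(increments=[12,28,-10,0,1,12,28,-10,0,1,12,28,-10,0,1,12,28,-10,0,1,12,28,-10,0,1,12,28,-10,0,1,0,0,0,0,1])

```text
time: 2.23
tool_pos: [0.2613, -0.63, 0.7693]
tool_rot: [0.046, 0.999, -0.004, 0.019]
contact_force: [-0.6, -0.9, -1.2]
gripper_width: 0.998
grasp_force: 0.0
```

```bash
python3 - <<'E'
from h import *
s=manip.state();print(s['time'],s['joint_pos'].round(3),s['tool_pos'],s['tool_rot'],rot(s['tool_rot'])[:,2])
E
```

```text
2.2333 [-1.291  0.552  0.055  0.017  2.436  0.301] [ 0.26134005 -0.63000455  0.76932072] [ 0.04594852  0.9987542  -0.00396678  0.0190538 ] [ 0.03769558 -0.09193371 -0.99505137]
```

Emit:
move_arm(increments=[15,38,0,0,1,15,38,0,0,1,15,38,0,0,1,15,38,0,0,1,15,38,0,0,1,15,38,0,0,1,0,0,0,0,1])

```text
time: 2.82
tool_pos: [0.3051, -0.7514, 0.6769]
tool_rot: [0.088, 0.995, -0.004, 0.037]
contact_force: [0.2, 0.1, -1.5]
gripper_width: 1.001
grasp_force: 0.0
```

```bash
python3 - <<'E'
from h import *
s=manip.state();print(s['time'],s['joint_pos'].round(3),s['tool_pos'],s['tool_rot'],rot(s['tool_rot'])[:,2])
E
```

```text
2.8167 [-1.284  0.687  0.057  0.024  2.207  0.312] [ 0.30509832 -0.75135346  0.6768808 ] [ 0.08809545  0.99542518 -0.0041555   0.03675112] [ 0.07243381 -0.1756903  -0.98177709]
```

Emit:
move_arm(increments=[-15,-38,0,0,1,-15,-38,0,0,1,-15,-38,0,0,1,0,0,0,0,1])

```text
time: 3.15
tool_pos: [0.2726, -0.6644, 0.6702]
tool_rot: [0.088, 0.995, -0.004, 0.037]
contact_force: [0.2, -1.4, 1.7]
gripper_width: 1.002
grasp_force: 0.0
```

```bash
python3 - <<'E'
from h import *
s=manip.state();print(s['time'],s['joint_pos'].round(3),s['tool_pos'],s['tool_rot'],rot(s['tool_rot'])[:,2])
E
```

```text
3.15 [-1.293  0.286  0.626  0.024  2.04   0.298] [ 0.27258778 -0.66438212  0.67022574] [ 0.08764924  0.99547089 -0.00378927  0.03661921] [ 0.07224245 -0.17478206 -0.98195329]
```

Tilt builds up when I push at the reach limit, and it stays afterwards. I'll push against the inner limit to check that it also reverses.

Emit:
move_arm(increments=[-14,-33,18,0,1,-14,-33,18,0,1,-14,-33,18,0,1,-14,-33,18,0,1,-14,-33,18,0,1,-14,-33,18,0,1,-14,-33,18,0,1,-14,-33,18,0,1])

```text
time: 3.82
tool_pos: [0.1776, -0.4385, 0.4771]
tool_rot: [0.094, 0.995, -0.004, 0.038]
contact_force: [-0.1, 0.1, 1.1]
gripper_width: 0.998
grasp_force: 0.0
```

Emit:
move_arm(increments=[-14,-33,0,0,1,-14,-33,0,0,1,-14,-33,0,0,1,-14,-33,0,0,1])

```text
time: 4.15
tool_pos: [0.1239, -0.3081, 0.4496]
tool_rot: [0.093, 0.995, -0.004, 0.037]
contact_force: [-1.7, 0.4, 1.7]
gripper_width: 0.998
grasp_force: 0.0
```

```bash
cat > st.py <<'E'
from h import *
s=manip.state();M=rot(s['tool_rot']);print(round(s['time'],2),'j',s['joint_pos'].round(3),'p',s['tool_pos'].round(4),'x',M[:,0].round(3),'z',M[:,2].round(3),'F',s['contact_force'].round(1),'g',round(s['gripper_width'],3),s['grasp_force'].round(1))
E
python3 st.py
```

```text
Traceback (most recent call last):
  File "st.py", line 2, in <module>
    s=manip.state();M=rot(s['tool_rot']);print(round(s['time'],2),'j',s['joint_pos'].round(3),'p',s['tool_pos'].round(4),'x',M[:,0].round(3),'z',M[:,2].round(3),'F',s['contact_force'].round(1),'g',round(s['gripper_width'],3),s['grasp_force'].round(1))
                                                                                                                                                                                                                                 ^^^^^^^^^^^^^^^^^^^^^^
AttributeError: 'float' object has no attribute 'round'
```

```bash
sed -i "s/s\['grasp_force'\].round(1)/round(float(s['grasp_force']),1)/" st.py; python3 st.py
```

```text
4.15 j [-1.46  -0.841  1.924  0.055  1.863  0.139] p [ 0.1239 -0.3081  0.4496] x [0.997 0.    0.075] z [ 0.074 -0.186 -0.98 ] F [-1.7  0.4  1.7] g 0.998 0.0
```

Emit:
move_arm(increments=[-8,-20,0,0,1,-8,-20,0,0,1,0,0,0,0,1])

```text
time: 4.4
tool_pos: [0.1082, -0.268, 0.4424]
tool_rot: [0.095, 0.995, -0.004, 0.037]
contact_force: [-0.2, -0.5, 0.8]
gripper_width: 1.0
grasp_force: 0.0
```

```bash
python3 st.py
```

```text
4.4 j [-1.508 -0.966  1.99   0.065  1.921  0.1  ] p [ 0.1082 -0.268   0.4424] x [ 0.997 -0.002  0.075] z [ 0.073 -0.19  -0.979] F [-0.2 -0.5  0.8] g 1.0 0.0
```

Emit:
move_arm(increments=[-8,-20,0,0,1,-8,-20,0,0,1,-8,-20,0,0,1,0,0,0,0,1])

```text
time: 4.73
tool_pos: [0.0988, -0.2436, 0.4418]
tool_rot: [0.079, 0.996, -0.004, 0.032]
contact_force: [0.5, -0.1, -0.0]
gripper_width: 0.998
grasp_force: 0.0
```

```bash
python3 st.py
```

```text
4.73 j [-1.537 -1.011  2.004  0.063  1.986  0.072] p [ 0.0988 -0.2436  0.4418] x [ 0.998 -0.003  0.065] z [ 0.063 -0.158 -0.985] F [ 0.5 -0.1 -0. ] g 0.998 0.0
```

Emit:
move_arm(increments=[-15,-37,0,0,1,-15,-37,0,0,1,-15,-37,0,0,1,-15,-37,0,0,1,-15,-37,0,0,1])

```text
time: 5.15
tool_pos: [0.081, -0.1935, 0.4843]
tool_rot: [0.027, 1.0, -0.004, 0.011]
contact_force: [-0.3, -0.8, 0.1]
gripper_width: 1.001
grasp_force: 0.0
```

```bash
python3 st.py
```

```text
5.15 j [-1.566 -1.011  1.921  0.025  2.178  0.027] p [ 0.081  -0.1935  0.4843] x [ 1.    -0.007  0.022] z [ 0.021 -0.053 -0.998] F [-0.3 -0.8  0.1] g 1.001 0.0
```

Emit:
move_arm(increments=[-15,-37,0,0,1,-15,-37,0,0,1,-6,-15,0,0,1,20,35,0,0,1,38,0,0,0,1,38,0,0,0,1,38,0,0,0,1,38,0,0,0,1])

```text
time: 5.82
tool_pos: [0.2378, -0.2006, 0.5166]
tool_rot: [0.005, 1.0, -0.004, 0.002]
contact_force: [-0.5, -1.8, -0.2]
gripper_width: 0.999
grasp_force: 0.0
```

```bash
python3 st.py
```

```text
5.82 j [-9.400e-01 -6.960e-01  1.728e+00 -2.000e-03  2.099e+00  6.370e-01] p [ 0.2378 -0.2006  0.5166] x [ 1.    -0.007  0.005] z [ 0.005 -0.01  -1.   ] F [-0.5 -1.8 -0.2] g 0.999 0.0
```

Emit:
move_arm(increments=[20,-34,10,0,1,20,-34,10,0,1,20,-34,10,0,1,20,-34,10,0,1,20,-34,10,0,1,20,-34,10,0,1,20,-34,10,0,1,20,-34,10,0,1])

```text
time: 6.48
tool_pos: [0.3987, 0.0714, 0.4348]
tool_rot: [0.003, 1.0, -0.003, 0.003]
contact_force: [-0.0, -1.7, -0.3]
gripper_width: 1.002
grasp_force: 0.0
```

Emit:
move_arm(increments=[0,-34,10,0,1,0,-34,10,0,1,0,0,0,0,1])

```text
time: 6.73
tool_pos: [0.3978, 0.1415, 0.4116]
tool_rot: [0.002, 1.0, 0.0, -0.0]
contact_force: [-0.4, -0.7, -0.1]
gripper_width: 1.002
grasp_force: 0.0
```

```bash
python3 st.py; python3 - <<'E'
from h import *
import pickle
f=grab('wrist');pickle.dump(f,open('W1.pkl','wb'));cv2.imwrite('pics/w1.png',f['image']);g=grab('scene');pickle.dump(g,open('S1.pkl','wb'))
E
```

```text
6.73 j [ 0.168 -0.48   1.773 -0.005  1.849  1.737] p [0.3978 0.1415 0.4116] x [ 1.  0. -0.] z [-0.    -0.005 -1.   ] F [-0.4 -0.7 -0.1] g 1.002 0.0
```

View pics/w1.png

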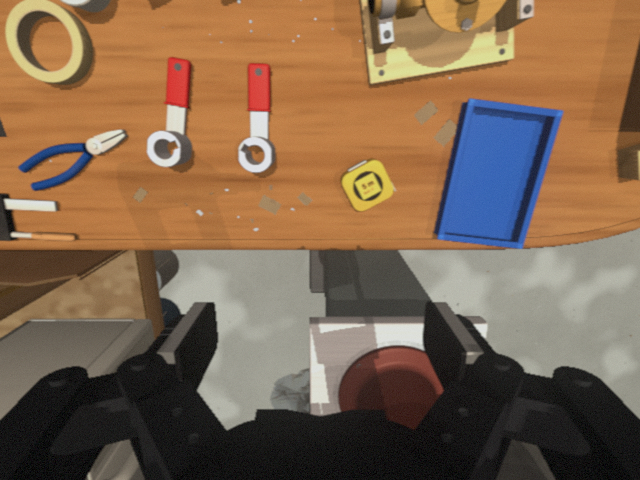

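The wrist view shows hubs at (168,149) and (256,154) with arms pointing up (+x), and the tray at (500,172). The valve is cut off at the top edge. I'll zoom in on the hubs and measure them.

```bash
python3 - <<'E'
from h import *
import pickle
f=pickle.load(open('W1.pkl','rb'));I=f['image'];hsv=cv2.cvtColor(I,cv2.COLOR_BGR2HSV)
cv2.imwrite('pics/z2.png',np.hstack([cv2.resize(I[125:175,143:193],(400,400),interpolation=3),cv2.resize(I[130:180,231:281],(400,400),interpolation=3)]))
r=cv2.inRange(hsv,(0,150,90),(5,255,255))|cv2.inRange(hsv,(173,150,90),(180,255,255));r[:, :120]=0;r[200:]=0
w=cv2.inRange(hsv,(0,0,110),(180,70,255))
for c in [(168,149),(256,154)]:
    x0,y0=c[0]-26,c[1]-22
    m=w[y0:y0+48,x0:x0+52]; n,l,st,ce=cv2.connectedComponentsWithStats(m);k=1+np.argmax(st[1:,4])
    u=ce[k]; cn=max(cv2.findContours((l==k).astype(np.uint8),0,2)[0],key=cv2.contourArea)
    # hub circle: lower part
    print(st[k],cv2.minEnclosingCircle(cn))
n,l,st,ce=cv2.connectedComponentsWithStats(r)
for i in range(1,n):
    if st[i,4]>150:
        p=np.argwhere(l==i)[:,::-1].astype(float);q=np.array([onz(f,u,v,.015)[:2] for u,v in p]);c=q.mean(0);e=np.linalg.svd(q-c,full_matrices=False)[2][0];e*=np.sign(e[0]);t=(q-c)@e
        print('sleeve',c.round(4),'ang',np.degrees(np.arctan2(e[1],e[0])).round(1),'len',np.ptp(t).round(3),'axis pt 91->0',(c-e*.091).round(4))
for c in [(168,149),(256,154)]: print(onz(f,*c,.048).round(4))
b=cv2.inRange(hsv,(100,130,50),(128,255,255));b[:90]=0;b[260:]=0;b[:,:420]=0;b[:,580:]=0
n,l,st,ce=cv2.connectedComponentsWithStats(b);k=1+np.argmax(st[1:,4]);c=cv2.findContours((l==k).astype(np.uint8),0,2)[0][0]
rr=cv2.minAreaRect(np.array([onz(f,*p,.03)[:2]*1000 for p in c[:,0]],np.float32));print('tray',rr)
E
```

```text
[  5   0  38  40 869] ((25.751380920410156, 16.798341751098633), 23.371061325073242)
[  8   0  34  41 871] ((26.95121955871582, 18.780487060546875), 21.789596557617188)
sleeve [0.5402 0.3399] ang -11.2 len 0.062 axis pt 91->0 [0.451  0.3576]
sleeve [0.5335 0.2269] ang -2.5 len 0.062 axis pt 91->0 [0.4426 0.2309]
[0.4513 0.3517 0.048 ]
[0.4444 0.2298 0.048 ]
tray ((409.06488037109375, -118.45109558105469), (138.19287109375, 203.81640625), 83.21102905273438)
```

View pics/z2.png

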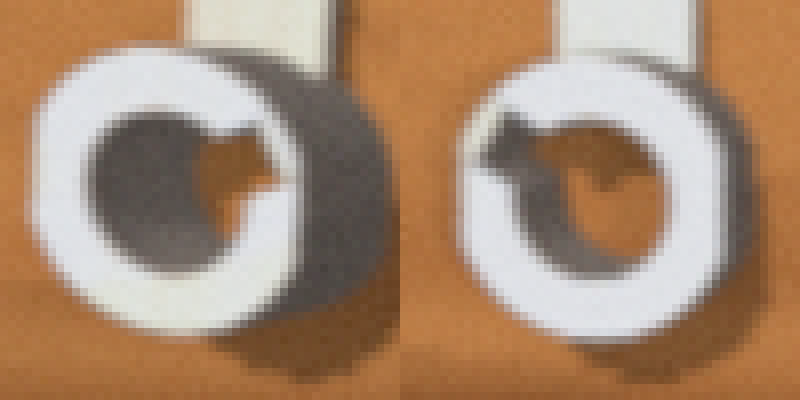

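Lever_q is on the left (y≈0.357, keyway to the right of the arm) and lever_p is on the right (y≈0.231, keyway to the left). Now I'll look at the valve.

Emit:
move_arm(increments=[18,35,5,0,1,18,35,5,0,1,18,35,5,0,1,18,35,5,0,1,0,0,0,0,1])

```text
time: 7.25
tool_pos: [0.471, -0.0105, 0.3939]
tool_rot: [0.005, 1.0, -0.009, 0.001]
contact_force: [-0.2, 1.3, -0.4]
gripper_width: 1.001
grasp_force: 0.0
```

```bash
python3 st.py; python3 - <<'E'
from h import *
import pickle
f=grab('wrist');pickle.dump(f,open('W2.pkl','wb'));u,v=map(int,proj(f,(.61,-.01,.14)));print(u,v)
y0=max(0,v-75);x0=max(0,u-100);cv2.imwrite('pics/w2.png',cv2.resize(f['image'][y0:y0+150,x0:x0+200],(800,600),interpolation=3));print(x0,y0)
E
```

```text
7.25 j [-0.175 -0.364  1.719 -0.009  1.782  1.411] p [ 0.471  -0.0105  0.3939] x [ 1.    -0.017  0.002] z [ 0.002 -0.009 -1.   ] F [-0.2  1.3 -0.4] g 1.001 0.0
315 67
215 0
```

View pics/w2.png

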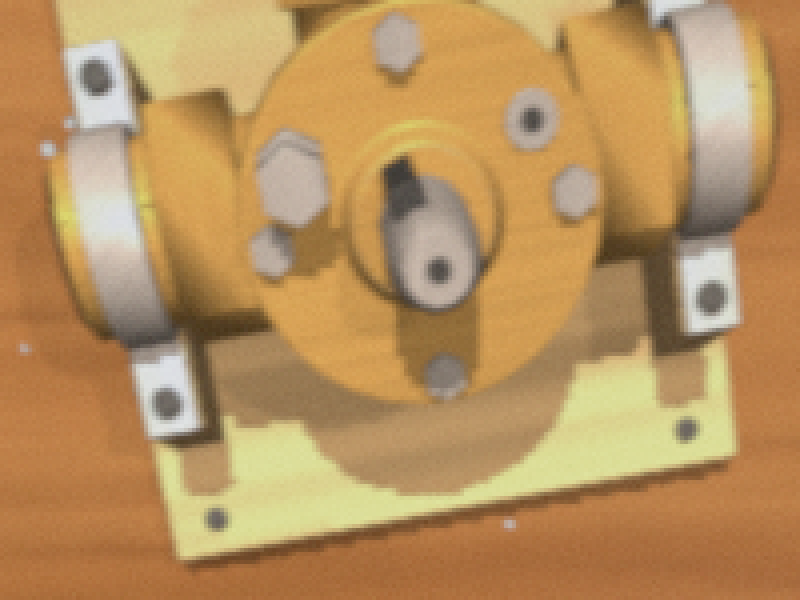

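The valve is yawed by about +10°. The tall hexagon bolt is on its left at crop (290,180), so lever_p is the right one. The dark key is at crop (403,185) and the spindle top's dot at (438,270). Now I'll turn these into positions.

```bash
python3 - <<'E'
from h import *
import pickle
f=pickle.load(open('W2.pkl','rb'));I=f['image'];print('eye',f['eye'].round(3))
c=lambda u,v:(215+u/4,v/4)
top=onz(f,*c(438,270),.1652);cov=onz(f,*c(421,201),.1226);print('top',top.round(4),'cover',cov.round(4),'d',np.hypot(*(top-cov)[:2]).round(4),'yaw',np.degrees(np.arctan2(*(cov-top)[1::-1])).round(1))
# board front edge z=.018, clamp screws
e=onz(f,*c(180,558),.018)-onz(f,*c(735,455),.018);print('board edge yaw',np.degrees(np.arctan2(-e[0],e[1])).round(1),np.linalg.norm(e).round(4))
s1=onz(f,*c(217,520),.018);s2=onz(f,*c(686,429),.018);e=s1-s2;print('board screws yaw',np.degrees(np.arctan2(-e[0],e[1])).round(2),'mid',((s1+s2)/2).round(4))
fr=(onz(f,*c(180,558),.018)+onz(f,*c(735,455),.018))/2;print('front mid',fr.round(4))
for psi in (9,10.5,12):
    p=np.radians(psi);X=np.array([np.cos(p),np.sin(p),0]);print(psi,'origin from front',(fr+.07*X)[:2].round(4),'from top',(top+.041*np.sin(np.radians(25))*X)[:2].round(4))
# red hsv key mask
p=np.radians(10);a=np.radians(25)
Z=np.array([-np.sin(a)*np.cos(p),-np.sin(a)*np.sin(p),np.cos(a)]);Y=np.array([-np.sin(p),np.cos(p),0]);X=np.cross(Y,Z)
S=top-.041*Z;print('seat',S.round(4))
def P(q): u,v=proj(f,q);return (round((u-215)*4),round(v*4))
for th in (-20,-10,0,10,20):
    t=np.radians(th);k=np.cos(t)*X+np.sin(t)*Y
    print(th,'key top mid',P(S+.015*k+.03*Z),'outer mid',P(S+.018*k+.017*Z),'outer low',P(S+.018*k+.004*Z))
t=np.radians(60);print('bolt',P(S+.036*(np.cos(t)*X+np.sin(t)*Y)+.016*Z),'cover L/R/U/D',[P(S-.006*Z+.049*d) for d in (Y,-Y,X,-X)])
E
```

```text
eye [ 0.544 -0.01   0.537]
top [ 0.6057 -0.0188  0.1652] cover [ 0.6295 -0.0155  0.1226] d 0.024 yaw 7.8
board edge yaw 9.0 0.1973
board screws yaw 9.37 mid [ 0.5653 -0.0254  0.018 ]
front mid [ 0.5546 -0.0271  0.018 ]
9 origin from front [ 0.6237 -0.0162] from top [ 0.6229 -0.0161]
10.5 origin from front [ 0.6234 -0.0144] from top [ 0.6228 -0.0156]
12 origin from front [ 0.6231 -0.0126] from top [ 0.6227 -0.0152]
seat [ 0.6228 -0.0158  0.128 ]
-20 key top mid (445, 190) outer mid (442, 163) outer low (437, 151)
-10 key top mid (434, 189) outer mid (429, 162) outer low (424, 150)
0 key top mid (423, 190) outer mid (416, 164) outer low (412, 152)
10 key top mid (413, 194) outer mid (404, 168) outer low (400, 156)
20 key top mid (403, 199) outer mid (393, 174) outer low (389, 162)
bolt (292, 190) cover L/R/U/D [(240, 257), (603, 179), (386, 0), (449, 402)]
```

Emit:
move_arm(increments=[-4.5,-34.5,20,0.026,1,-4.5,-34.5,20,0,1,-4.5,-34.5,20,0,1,-4.5,-34.5,20,0,1,-4.5,-34.5,20,0,1,-4.5,-34.5,20,0,1,-4.5,-34.5,20,0,1,0,0,40,0,1])

```text
time: 7.97
tool_pos: [0.4476, 0.2425, 0.2183]
tool_rot: [-0.0, 1.0, -0.015, 0.007]
contact_force: [0.5, -0.1, 0.5]
gripper_width: 1.0
grasp_force: 0.0
```

Emit:
move_arm(increments=[0,0,40,0,1,0,0,30,0,1,0,0,15,0,1,0,0,0,0,1])

```text
time: 8.3
tool_pos: [0.4436, 0.2354, 0.1245]
tool_rot: [0.004, 1.0, -0.017, -0.002]
contact_force: [-0.5, -0.3, -0.2]
gripper_width: 1.003
grasp_force: 0.0
```

```bash
python3 st.py; python3 - <<'E'
from h import *
import pickle
f=grab('wrist');pickle.dump(f,open('W3.pkl','wb'));I=f['image'];
print(proj(f,(.4435,.231,.048)))
cv2.imwrite('pics/w3.png',I)
E
```

```text
8.3 j [ 0.344 -0.149  1.991 -0.007  1.306  1.951] p [0.4436 0.2354 0.1245] x [ 0.999 -0.034 -0.003] z [-0.004 -0.009 -1.   ] F [-0.5 -0.3 -0.2] g 1.003 0.0
(np.float64(326.5301739748155), np.float64(250.12789704184675))
```

View pics/w3.png

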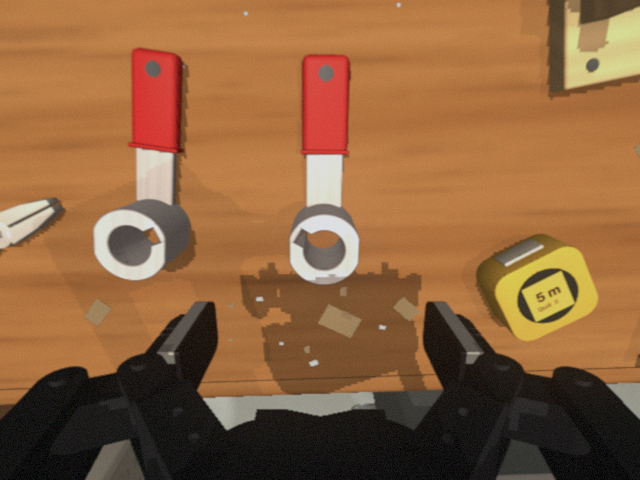

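The hub top is at (324,249), within 2 px of the prediction, so the lever position holds. I'll go down and grip.

Emit:
move_arm(increments=[0,2,40,0,1,0,0,40,0,1,0,0,29,0,1,0,0,0,0,1])

```text
time: 8.68
tool_pos: [0.4436, 0.2324, 0.0157]
tool_rot: [0.005, 1.0, -0.017, -0.002]
contact_force: [-1.2, 0.0, -0.9]
gripper_width: 1.002
grasp_force: 0.0
```

Emit:
move_arm(increments=[0,0,0,0,0.3,0,0,0,0,0.3,0,0,0,0,0.3,0,0,0,0,0.3,0,0,0,0,0.3,0,0,0,0,0.3])

```text
time: 9.18
tool_pos: [0.4495, 0.2345, 0.0235]
tool_rot: [0.002, 1.0, -0.017, 0.004]
contact_force: [-1.5, -1.3, 7.0]
gripper_width: 0.544
grasp_force: 60.5
```

```bash
python3 st.py
```

```text
9.18 j [ 3.380e-01 -1.000e-03  2.042e+00 -9.000e-03  1.094e+00  1.947e+00] p [0.4495 0.2345 0.0235] x [ 0.999 -0.034  0.009] z [ 0.009 -0.005 -1.   ] F [-1.5 -1.3  7. ] g 0.544 60.5
```

Emit:
move_arm(increments=[0,0,0,0,0.3,0,0,0,0,0.3])

```text
time: 9.35
tool_pos: [0.4495, 0.2345, 0.0235]
tool_rot: [0.002, 1.0, -0.017, 0.004]
contact_force: [-0.9, -2.1, 7.7]
gripper_width: 0.537
grasp_force: 60.5
```

```bash
python3 st.py; python3 - <<'E'
from h import *
f=grab('wrist');cv2.imwrite('pics/w4.png',cv2.resize(f['image'][60:420,80:560],(640,480)))
E
```

```text
9.35 j [ 3.380e-01 -1.000e-03  2.042e+00 -9.000e-03  1.094e+00  1.947e+00] p [0.4495 0.2345 0.0235] x [ 0.999 -0.034  0.009] z [ 0.009 -0.005 -1.   ] F [-0.9 -2.1  7.7] g 0.537 60.5
```

View pics/w4.png

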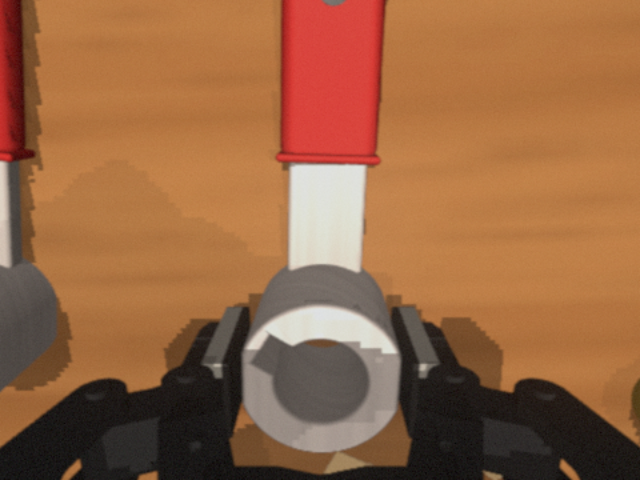

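```bash
python3 - <<'E'
from h import *
f=grab('wrist');s=manip.state();M=rot(s['tool_rot'])
for z in (.048,.05):
    p=onz(f,321.5,343.5,z);print(p.round(4),(M.T@(p-s['tool_pos'])).round(4))
# inner bore & outer: end of sleeve rivet / sleeve start edge at crop (330,158)
p=onz(f,80+330*.75,60+158*.75,.015);print('sleeve start',p.round(4),(M.T@(p-s['tool_pos'])).round(4))
E
```

```text
[0.4454 0.2347 0.048 ] [-0.0039  0.0001 -0.0246]
[0.4467 0.2347 0.05  ] [-0.0026  0.0001 -0.0266]
sleeve start [0.5044 0.2299 0.015 ] [0.055  0.0027 0.009 ]
```

Emit:
move_arm(increments=[0,0,-10,0,0.3,0,0,-30,0,0.3,0,0,-40,0,0.3,0,0,-40,0,0.3,0,0,0,0,0.3,0,0,0,0,0.3])

```text
time: 9.95
tool_pos: [0.4488, 0.2355, 0.1446]
tool_rot: [0.002, 1.0, -0.017, 0.006]
contact_force: [-0.0, -0.0, -2.8]
gripper_width: 0.537
grasp_force: 62.2
```

```bash
python3 st.py; python3 - <<'E'
from h import *
f=grab('wrist');s=manip.state();M=rot(s['tool_rot'])
I=f['image'];cv2.imwrite('pics/w5.png',I)
hsv=cv2.cvtColor(I,cv2.COLOR_BGR2HSV)
r=cv2.inRange(hsv,(0,150,90),(5,255,255))|cv2.inRange(hsv,(173,150,90),(180,255,255))
n,l,st,ce=cv2.connectedComponentsWithStats(r);i=min(range(1,n),key=lambda i:abs(ce[i][0]-320)+1000*(st[i,4]<800))
print(st[i],ce[i])
# sleeve start row edge & hub bottom
g=cv2.cvtColor(I,cv2.COLOR_BGR2GRAY);print(g[200:420:6,320])
E
```

```text
9.95 j [ 0.34  -0.17   1.975 -0.007  1.328  1.947] p [0.4488 0.2355 0.1446] x [ 0.999 -0.034  0.012] z [ 0.012 -0.003 -1.   ] F [-0.  -0.  -2.8] g 0.537 62.2
[  287    20    83   163 11370] [328.07414248 103.13166227]
[223 224 221 223 223 222 219 223 217 217 105 110 108 109  97 210 220 221
 221 117 105  94  88  88  89  88  90  90  90  84 154 158 160 164 150 154
  84]
```

```bash
python3 - <<'E'
from h import *
f=manip.grab_frame('wrist');T=np.array(f['T_tool_cam']);F=240/np.tan(np.radians(f['fov_y'])/2)
def tp(u,v,z):
    d=T[:3,:3]@np.array([(u-f['cx'])/F,(v-f['cy'])/F,1]);o=T[:3,3];return (o+d*(z-o[2])/d[2]).round(4)
I=f['image'];hsv=cv2.cvtColor(I,cv2.COLOR_BGR2HSV)
r=cv2.inRange(hsv,(0,150,90),(5,255,255))|cv2.inRange(hsv,(173,150,90),(180,255,255))
n,l,st,ce=cv2.connectedComponentsWithStats(r);i=min(range(1,n),key=lambda i:abs(ce[i][0]-320)+1000*(st[i,4]<800));m=(l==i)
for v in (30,60,100,140,170):
    u=np.where(m[v])[0];print(v,(u[0]+u[-1])/2,u[-1]-u[0],tp((u[0]+u[-1])/2,v,.0085))
print('start',tp(329,178.5,.0085),tp(329,182,.0085)); print('end',tp(329,20,.0085))
# width check: 32mm sleeve: depth from width at rows
for v in (30,60,100,140,170):
    u=np.where(m[v])[0]
    best=min(np.arange(-.03,.06,.0005),key=lambda z:abs(np.linalg.norm(tp(u[0]-.5,v,z)-tp(u[-1]+.5,v,z))-.032));print(v,best)
E
```

```text
30 330.0 74 [0.111  0.0034 0.0085]
60 329.5 75 [0.1007 0.0033 0.0085]
100 328.0 74 [0.0862 0.0028 0.0085]
140 327.0 72 [0.0708 0.0024 0.0085]
170 326.0 70 [0.0586 0.0021 0.0085]
start [0.055  0.0034 0.0085] [0.0536 0.0034 0.0085]
end [0.1143 0.003  0.0085]
30 0.02650000000000005
60 0.021500000000000047
100 0.018500000000000044
140 0.017500000000000043
170 0.018500000000000044
```

Emit:
move_arm(increments=[0,20,-35,0,0.3,0,20,-35,0,0.3,0,20,-35,0,0.3,0,20,-35,0,0.3,0,20,-35,0,0.3,0,20,-35,0,0.3,0,20,-35,0,0.3,0,20,-35,0,0.3])

```text
time: 10.72
tool_pos: [0.4391, 0.0755, 0.4195]
tool_rot: [0.003, 1.0, -0.017, -0.001]
contact_force: [0.9, 0.6, -1.9]
gripper_width: 0.538
grasp_force: 63.0
```

Emit:
move_arm(increments=[0,0,-40,0.1,0.3,0,0,-40,0.1,0.3,0,0,-40,0.1,0.3,0,0,-40,0.1,0.3,0,0,-40,0.1,0.3,0,0,-40,0.1,0.3,0,0,-40,0,0.3,0,0,-40,0,0.3])

```text
time: 11.38
tool_pos: [0.4396, 0.0785, 0.74]
tool_rot: [0.003, 0.95, -0.312, 0.0]
contact_force: [0.2, -0.2, -1.8]
gripper_width: 0.538
grasp_force: 63.0
```

```bash
python3 st.py
```

```text
11.38 j [ 0.014 -0.143  0.937 -0.009  2.349  2.213] p [0.4396 0.0785 0.74  ] x [ 0.805 -0.593  0.003] z [-0.001 -0.007 -1.   ] F [ 0.2 -0.2 -1.8] g 0.538 63.0
```

Emit:
move_arm(increments=[0,0,-40,0,0.3,0,0,-40,0,0.3,0,0,-40,0,0.3,0,0,-40,0,0.3,0,0,-40,0,0.3,0,0,0,0,0.3])

```text
time: 11.88
tool_pos: [0.4315, 0.0782, 0.8836]
tool_rot: [-0.006, 0.95, -0.312, 0.028]
contact_force: [-0.5, 0.5, -1.0]
gripper_width: 0.537
grasp_force: 63.0
```

```bash
python3 st.py
```

```text
11.88 j [ 0.013  0.136  0.33  -0.013  2.62   2.207] p [0.4315 0.0782 0.8836] x [ 0.804 -0.592  0.049] z [ 0.056 -0.006 -0.998] F [-0.5  0.5 -1. ] g 0.537 63.0
```

Emit:
move_arm(increments=[-19,-26,0,0,0.3,-19,-26,0,0,0.3,-18,13,-30,0,0.3,-18,13,-30,0,0.3,-18,13,-30,0,0.3,0,0,0,0,0.3])

```text
time: 12.38
tool_pos: [0.3492, 0.1408, 0.9101]
tool_rot: [-0.021, 0.949, -0.31, 0.056]
contact_force: [-2.5, -0.9, -0.3]
gripper_width: 0.541
grasp_force: 63.2
```

```bash
python3 st.py
```

```text
12.38 j [ 0.198  0.023  0.381 -0.035  2.62   2.369] p [0.3492 0.1408 0.9101] x [ 0.802 -0.591  0.092] z [ 0.119  0.006 -0.993] F [-2.5 -0.9 -0.3] g 0.541 63.2
```

Emit:
move_arm(increments=[-15,16,-33,0,0.3,-15,16,-33,0,0.3,-15,16,-33,0,0.3,-15,16,-33,0,0.3,0,0,0,0,0.3])

```text
time: 12.8
tool_pos: [0.2528, 0.1247, 0.9381]
tool_rot: [-0.042, 0.945, -0.309, 0.097]
contact_force: [-2.8, -0.4, -0.2]
gripper_width: 0.54
grasp_force: 63.2
```

```bash
python3 st.py
```

```text
12.8 j [ 0.218 -0.146  0.457 -0.052  2.62   2.374] p [0.2528 0.1247 0.9381] x [ 0.79  -0.593  0.157] z [ 0.209  0.02  -0.978] F [-2.8 -0.4 -0.2] g 0.54 63.2
```

Emit:
move_arm(increments=[0,0,-40,0,0.3,0,0,-40,0,0.3,0,0,-40,0,0.3,0,0,-40,0,0.3,0,0,-40,0,0.3,0,0,0,0,0.3])

```text
time: 13.3
tool_pos: [0.2241, 0.1267, 0.9829]
tool_rot: [-0.072, 0.936, -0.306, 0.157]
contact_force: [-1.5, 0.9, -0.3]
gripper_width: 0.538
grasp_force: 63.2
```

```bash
python3 st.py
```

```text
13.3 j [ 0.289 -0.103  0.28  -0.12   2.62   2.377] p [0.2241 0.1267 0.9829] x [ 0.764 -0.595  0.25 ] z [ 0.338  0.038 -0.94 ] F [-1.5  0.9 -0.3] g 0.538 63.2
```

Emit:
move_arm(increments=[0,0,-40,0,0.3,0,0,-40,0,0.3,0,0,-40,0,0.3,0,0,0,0,0.3])

```text
time: 13.63
tool_pos: [0.1899, 0.1261, 1.0051]
tool_rot: [-0.089, 0.929, -0.303, 0.192]
contact_force: [-2.5, -1.3, -0.9]
gripper_width: 0.539
grasp_force: 63.3
```

```bash
python3 st.py
```

```text
13.63 j [ 0.401 -0.1    0.199 -0.234  2.62   2.375] p [0.1899 0.1261 1.0051] x [ 0.743 -0.597  0.302] z [ 0.41   0.048 -0.911] F [-2.5 -1.3 -0.9] g 0.539 63.3
```

Emit:
move_arm(increments=[0,0,-40,0,0.3,0,0,0,0,0.3])

```text
time: 13.8
tool_pos: [0.1778, 0.1266, 1.0111]
tool_rot: [-0.093, 0.927, -0.302, 0.202]
contact_force: [-0.6, 0.2, -1.6]
gripper_width: 0.54
grasp_force: 63.3
```

```bash
cat > go.py <<'E'
from h import *
import sys
# prints tool-axis shift to a chain of world TCP targets
s=manip.state();M=rot(s['tool_rot']);p=s['tool_pos']
for a in sys.argv[1:]:
    q=np.array(eval(a));d=M.T@(q-p)*1000;n=int(np.ceil(np.linalg.norm(d)/38));print(a,d.round(1),'rows',n,'each',(d/n).round(1));p=q
E
python3 st.py; python3 go.py "(.40,.06,.6)" "(.55,-.02,.32)" "(.595,-.025,.201)"
```

```text
13.8 j [ 0.471 -0.095  0.173 -0.307  2.62   2.371] p [0.1778 0.1266 1.0111] x [ 0.736 -0.598  0.318] z [ 0.43   0.05  -0.901] F [-0.6  0.2 -1.6] g 0.54 63.3
(.40,.06,.6) [ 72.7  57.9 462.8] rows 13 each [ 5.6  4.5 35.6]
(.55,-.02,.32) [ 69.2  67.9 312.9] rows 9 each [ 7.7  7.5 34.8]
(.595,-.025,.201) [ -1.7  15.4 126.4] rows 4 each [-0.4  3.9 31.6]
```

Emit:
move_arm(increments=[5.6,4.5,35.6,0,0.3,5.6,4.5,35.6,0,0.3,5.6,4.5,35.6,0,0.3,5.6,4.5,35.6,0,0.3,5.6,4.5,35.6,0,0.3,5.6,4.5,35.6,0,0.3,5.6,4.5,35.6,0,0.3,5.6,4.5,35.6,0,0.3])

```text
time: 14.47
tool_pos: [0.3113, 0.0851, 0.7687]
tool_rot: [-0.091, 0.927, -0.304, 0.2]
contact_force: [0.7, 0.5, -1.6]
gripper_width: 0.539
grasp_force: 63.2
```

Emit:
move_arm(increments=[5.6,4.5,35.6,0,0.3,5.6,4.5,35.6,0,0.3,5.6,4.5,35.6,0,0.3,5.6,4.5,35.6,0,0.3,5.6,4.5,35.6,0,0.3,8,7.5,35,0,0.3,8,7.5,35,0,0.3,8,7.5,35,0,0.3])

```text
time: 15.13
tool_pos: [0.4467, 0.0307, 0.5163]
tool_rot: [-0.091, 0.927, -0.304, 0.2]
contact_force: [0.8, 0.2, -1.3]
gripper_width: 0.541
grasp_force: 63.2
```

```bash
python3 st.py; python3 go.py "(.55,-.02,.32)" "(.595,-.025,.201)"
```

```text
15.13 j [-0.175 -0.672  1.762  0.122  1.624  2.062] p [0.4467 0.0307 0.5163] x [ 0.735 -0.6    0.315] z [ 0.426  0.048 -0.903] F [ 0.8  0.2 -1.3] g 0.541 63.2
(.55,-.02,.32) [ 44.5  43.2 218.9] rows 6 each [ 7.4  7.2 36.5]
(.595,-.025,.201) [ -1.4  14.9 126.4] rows 4 each [-0.4  3.7 31.6]
```

Emit:
move_arm(increments=[7.5,7,36.5,0,0.3,7.5,7,36.5,0,0.3,7.5,7,36.5,0,0.3,7.5,7,36.5,0,0.3,7.5,7,36.5,0,0.3,7.5,7,36.5,0,0.3,0,4,30,0,0.3,0,4,30,0,0.3])

```text
time: 15.8
tool_pos: [0.5716, -0.0235, 0.2638]
tool_rot: [-0.091, 0.927, -0.305, 0.199]
contact_force: [0.6, -0.0, -0.9]
gripper_width: 0.543
grasp_force: 63.2
```

```bash
python3 st.py; python3 go.py "(.595,-.025,.201)"; python3 - <<'E'
from h import *
import pickle
w=grab('wrist');a=grab('side');b=grab('scene');pickle.dump((w,a,b),open('P1.pkl','wb'))
def crop(f,c,h,size):
    u,v=map(int,proj(f,c));return cv2.resize(f['image'][max(0,v-h):v+h,max(0,u-h):u+h],size,interpolation=3),(u-h,max(0,v-h))
A,oa=crop(a,(.61,-.03,.19),50,(400,400));B,ob=crop(b,(.61,-.03,.19),50,(400,400));print(oa,ob)
cv2.imwrite('pics/p1.png',np.vstack([np.hstack([A,B]),np.hstack([cv2.resize(w['image'][200:460,150:490],(400,200)) ,np.zeros((200,400,3),np.uint8)])]))
E
```

```text
15.8 j [-0.245 -0.379  1.986  0.167  1.123  1.92 ] p [ 0.5716 -0.0235  0.2638] x [ 0.735 -0.602  0.314] z [ 0.425  0.048 -0.904] F [ 0.6 -0.  -0.9] g 0.543 63.2
(.595,-.025,.201) [-1.6  7.1 66.6] rows 2 each [-0.8  3.5 33.3]
(251, 139) (296, 185)
```

View pics/p1.png

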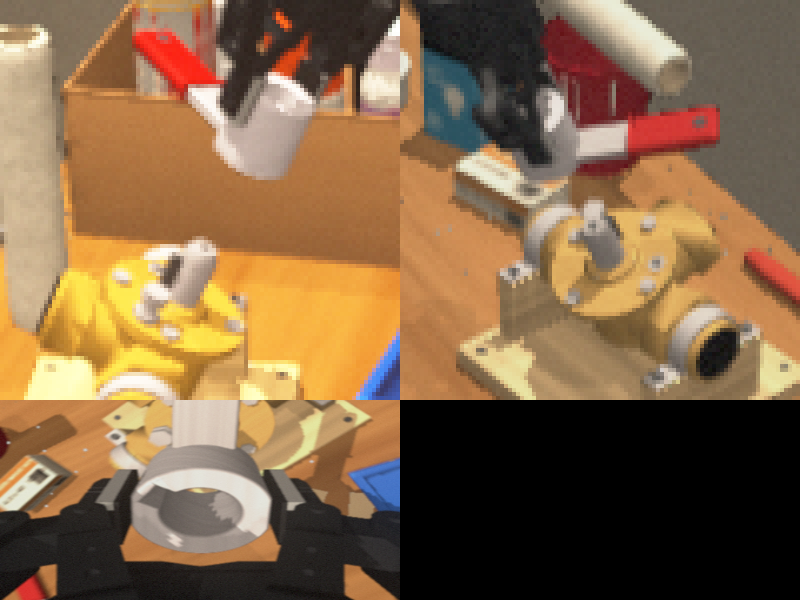

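The lever is held clear above the spindle. In the side crop the hub runs from (283,88) at the top to about (257,158) at the bottom, and the spindle top is at (202,243). I'll compare that with the grip model.

```bash
python3 - <<'E'
from h import *
import pickle
w,a,b=pickle.load(open('P1.pkl','rb'));s=manip.state();M=rot(s['tool_rot']);p=s['tool_pos']
d=np.radians(9.2);t=np.radians(25);Z=np.array([-np.sin(t)*np.cos(d),-np.sin(t)*np.sin(d),np.cos(t)]);S=np.array([.623,-.016,.128])
P=lambda f,q,o,x0=0:tuple(np.round((np.array(proj(f,q))-o)*4)+[x0,0])
for dl in (0,3,6):
    r=np.radians(dl);piv=np.array([0,.0005,-.024])
    def L(x,y,z): # lever -> world
        v=np.array([x-.004,y,.0475-z]);return M@(piv+[v[0]*np.cos(r)-v[2]*np.sin(r),v[1],v[2]*np.cos(r)+v[0]*np.sin(r)])+p
    # lever y = -tool y handled as ~0
    ax=(L(0,0,.048)-L(0,0,0))/.048
    print(dl,'bot',P(a,L(0,0,0),(251,139)),'top',P(a,L(0,0,.048),(251,139)),'end',P(a,L(.123,0,.0085),(251,139)),'| scene bot',P(b,L(0,0,0),(296,185),400),'end',P(b,L(.123,0,.0085),(296,185),400),'slvstart',P(b,L(.059,0,.0085),(296,185),400),'ang to Z',np.degrees(np.arccos(ax@Z)).round(1),'axis',ax.round(3))
print('spindle top',P(a,S+.041*Z,(251,139)),P(b,S+.041*Z,(296,185),400),'seat',P(a,S,(251,139)),P(b,S,(296,185),400))
f=w
for x in (-.002,-.004,-.007): print('wrist top c',np.array(proj(w,M@np.array([x,.0005,-.0245])+p)).round(1))
E
```

```text
0 bot (np.float64(245.0), np.float64(144.0)) top (np.float64(276.0), np.float64(81.0)) end (np.float64(142.0), np.float64(18.0)) | scene bot (np.float64(553.0), np.float64(150.0)) end (np.float64(719.0), np.float64(109.0)) slvstart (np.float64(630.0), np.float64(127.0)) ang to Z 1.1 axis [-0.421 -0.049  0.906]
3 bot (np.float64(247.0), np.float64(146.0)) top (np.float64(277.0), np.float64(80.0)) end (np.float64(140.0), np.float64(28.0)) | scene bot (np.float64(550.0), np.float64(150.0)) end (np.float64(719.0), np.float64(115.0)) slvstart (np.float64(628.0), np.float64(130.0)) ang to Z 2.3 axis [-0.381 -0.08   0.921]
6 bot (np.float64(250.0), np.float64(148.0)) top (np.float64(277.0), np.float64(80.0)) end (np.float64(139.0), np.float64(38.0)) | scene bot (np.float64(546.0), np.float64(150.0)) end (np.float64(718.0), np.float64(122.0)) slvstart (np.float64(626.0), np.float64(133.0)) ang to Z 5.3 axis [-0.341 -0.111  0.933]
spindle top (np.float64(204.0), np.float64(247.0)) (np.float64(587.0), np.float64(224.0)) seat (np.float64(179.0), np.float64(296.0)) (np.float64(605.0), np.float64(256.0))
wrist top c [322.2 341.6]
wrist top c [322.2 346.1]
wrist top c [322.2 352.8]
```

```bash
python3 - <<'E'
from h import *
import pickle
w,a,b=pickle.load(open('P1.pkl','rb'))
def rows(f,x0,y0,x1,y1,sat,val,step):
    I=f['image'][y0:y1,x0:x1];h=cv2.cvtColor(I,cv2.COLOR_BGR2HSV)
    for j in range(0,y1-y0,step): print(y0+j,''.join('#' if (s<sat and v>val) else ('d' if v<70 else '.') for s,v in zip(h[j,:,1].astype(int),h[j,:,2].astype(int))))
print('side hub x0=296');rows(a,296,154,334,188,75,110,1)
print('side spindle x0=282');rows(a,282,196,312,220,75,90,1)
print('scene hub x0=318');rows(b,318,200,350,236,75,90,1)
E
```

```text
side hub x0=296
154 .........####.dddddddddd.........ddddd
155 .........#####ddddddddd.......dddddddd
156 .........####.dddddddd........dddddddd
157 .........###.dddddddd###.....dddddd..d
158 ...........#.ddddd...######..dddddd##.
159 ............dddddd############ddddd...
160 ............ddddd.#############dddd#..
161 ..#########dddddd###############dd....
162 ..#########ddddd.################.#...
163 ..########.ddddd###################...
164 ...#######ddddd.######################
165 ...#######.dddd####################.##
166 ....#######.dd.###################....
167 .....#######.d###################.....
168 ......###########################.....
169 .......#########################......
170 ........########################......
171 .........######################.......
172 .........######################.......
173 .........#####################........
174 .........#####################........
175 .........####################.........
176 .........####################.........
177 ..........##################..........
178 ...........#################..........
179 .....
[... 1886 characters left out ...]
7 ddddddddddddd.##################
218 ddddddddddddd###################
219 ddddddddddddd.##################
220 ..dddddddddddd##################
221 ...ddddddddddd.#################
222 ........ddddddd#################
223 ......###dddddd.################
224 ......###.dddddd################
225 ##.....###dddddd#########.......
226 ####....##....#########.........
227 ######..##############..........
228 #####################...........
229 ##################..............
230 ##############..................
231 #############......#............
232 ..#############..###............
233 ....################............
234 ......##############............
235 #.......############.....####...
```

```bash
python3 - <<'E'
from h import *
import pickle
w,a,b=pickle.load(open('P1.pkl','rb'));s=manip.state();M=rot(s['tool_rot']);p=s['tool_pos']
def tri(q,r):
    d1,d2=ray(b,*q),ray(a,*r);t=np.linalg.lstsq(np.stack([d1,-d2],1),a['eye']-b['eye'],rcond=None)[0]
    x=b['eye']+t[0]*d1;y=a['eye']+t[1]*d2;return (x+y)/2,np.linalg.norm(x-y)
h,g=tri((332,223),(315.2,177.7));t,g2=tri((344,238.5),(301.9,201.2));print('hub',h.round(4),g.round(4),'top',t.round(4),g2.round(4))
print('hub in tool',(M.T@(h-p)).round(4)); print('rel in tool',(M.T@(h-t)).round(4))
# grey patch of scene spindle
h2=cv2.cvtColor(b['image'][230:256,330:362],cv2.COLOR_BGR2HSV)
for j in range(26): print(230+j,''.join('#' if (q[1]<75 and q[2]>90) else ('d' if q[2]<70 else '.') for q in h2[j].astype(int)))
E
```

```text
hub [ 0.5701 -0.0156  0.2368] 0.0038 top [ 0.6084 -0.0154  0.1678] 0.0081
hub in tool [-0.0125  0.002   0.0238]
rel in tool [-0.0068  0.0005 -0.0786]
230 ##..............................
231 #......#........................
232 ###..###........................
233 ########........................
234 ########........................
235 ########.....####...............
236 ##..#####...#####...............
237 ..########..#####...............
238 ..########.######...............
239 .#######....#######........##...
240 ######......#######........###..
241 #####.......#######........###..
242 ####.....#.#########............
243 ###......############...........
244 ##......#############...........
245 ##..........#########...........
246 #............########...........
247 #............#########..........
248 #.............########..........
249 #.............########........##
250 #..............######.......####
251 #..............#####........####
252 .............................##.
253 ................................
254 ................................
255 ..........................###...
```

```bash
python3 - <<'E'
from h import *
import pickle
w,a,b=pickle.load(open('P1.pkl','rb'));I=w['image'];hsv=cv2.cvtColor(I,cv2.COLOR_BGR2HSV);g=cv2.cvtColor(I,cv2.COLOR_BGR2GRAY)
r=cv2.inRange(hsv,(0,150,60),(5,255,255))|cv2.inRange(hsv,(173,150,60),(180,255,255))
n,l,st,ce=cv2.connectedComponentsWithStats(r);i=min(range(1,n),key=lambda i:abs(ce[i][0]-320)+1000*(st[i,4]<2000));m=l==i;print(st[i])
c=[(np.where(m[v])[0].min()+np.where(m[v])[0].max())/2 for v in (30,100,170)];print(c)
for u in (315,322,330):
    col=m[:,u];print('sleeve rows',u,np.where(col)[0].min(),np.where(col)[0].max())
for u in (300,321,342): print(u,[(v,int(g[v,u])) for v in range(196,420,4)])
for v in (300,330,345,360): print(v,[(u,int(g[v,u])) for u in range(250,400,5)])
E
```

```text
[  227    20   143   163 12587]
[np.float64(330.0), np.float64(320.0), np.float64(325.5)]
sleeve rows 315 20 181
sleeve rows 322 20 181
sleeve rows 330 21 181
300 [(196, 216), (200, 217), (204, 218), (208, 214), (212, 216), (216, 218), (220, 215), (224, 212), (228, 214), (232, 212), (236, 213), (240, 213), (244, 212), (248, 213), (252, 209), (256, 210), (260, 207), (264, 162), (268, 161), (272, 162), (276, 156), (280, 155), (284, 162), (288, 151), (292, 198), (296, 225), (300, 226), (304, 226), (308, 224), (312, 225), (316, 223), (320, 90), (324, 96), (328, 94), (332, 96), (336, 96), (340, 95), (344, 97), (348, 96), (352, 98), (356, 95), (360, 97), (364, 99), (368, 97), (372, 126), (376, 160), (380, 214), (384, 207), (388, 208), (392, 147), (396, 130), (400, 134), (404, 140), (408, 136), (412, 69), (416, 32)]
321 [(196, 214), (200, 211), (204, 212), (208, 212), (212, 211), (216, 209), (220, 208), (224, 211), (228, 211), (232, 207), (236, 207), (240, 210), (244, 208), (248, 209), (252, 209), (256, 209), (260, 144), (264, 147), (268, 151), (272, 145), (276, 152), (280, 152), (284, 148)
[... 1796 characters left out ...]
0, 37), (255, 28), (260, 37), (265, 162), (270, 163), (275, 165), (280, 163), (285, 95), (290, 92), (295, 94), (300, 95), (305, 102), (310, 108), (315, 109), (320, 111), (325, 110), (330, 117), (335, 154), (340, 161), (345, 161), (350, 148), (355, 140), (360, 222), (365, 223), (370, 225), (375, 225), (380, 63), (385, 36), (390, 55), (395, 46)]
360 [(250, 40), (255, 28), (260, 41), (265, 149), (270, 148), (275, 148), (280, 153), (285, 160), (290, 98), (295, 92), (300, 97), (305, 101), (310, 107), (315, 106), (320, 107), (325, 110), (330, 110), (335, 111), (340, 108), (345, 107), (350, 144), (355, 218), (360, 222), (365, 217), (370, 218), (375, 212), (380, 44), (385, 37), (390, 54), (395, 36)]
```

```bash
python3 - <<'E'
from h import *
import pickle
from scipy.optimize import least_squares
w=manip.grab_frame('wrist');T=np.linalg.inv(np.array(w['T_tool_cam']));F=240/np.tan(np.radians(w['fov_y'])/2)
ob=[((.059,.015),181.5),((.024,.012),258),((.024,.048),288),((.0135,.048),316),((-.0135,.048),378),((-.024,.048),399),((.123,.0125),20)]
def toolpt(q,lx,lz):
    c,s=np.cos(q[2]),np.sin(q[2]);return np.array([q[0]+lx*c+lz*s,.0005,q[1]+lx*s-lz*c])  # underside centre at (q0,q1)
def row(P):
    p=T[:3,:3]@P+T[:3,3];return F*p[1]/p[2]+w['cy']
f=lambda q:[row(toolpt(q,*o))-v for o,v in ob]
r=least_squares(f,[-.005,.023,.05],loss='soft_l1');print(r.x.round(4),np.degrees(r.x[2]).round(2),np.round(f(r.x),1))
q=r.x
s=manip.state();M=rot(s['tool_rot']);p=s['tool_pos']
u=M@np.array([q[0],.0005,q[1]])+p;ax=M@np.array([np.sin(q[2]),0,-np.cos(q[2])])
d=np.radians(9.2);t=np.radians(25);Z=np.array([-np.sin(t)*np.cos(d),-np.sin(t)*np.sin(d),np.cos(t)]);S=np.array([.623,-.016,.128])
print('under',u.round(4),'axis',ax.round(3),'Z',Z.round(3),'ang',np.degrees(np.arccos(ax@Z)).round(1))
print('to above spindle (seat+.046Z) tool',(M.T@(S+.046*Z-u)*1000).round(1))
from h import grab
for n,A in (('side',pickle.load(open('P1.pkl','rb'))[1]),('scene',pickle.load(open('P1.pkl','rb'))[2])): print(n,np.round(proj(A,u),1))
E
```

```text
[-0.007   0.0231  0.0382] 2.19 [ 2.2  0.7  0.3 -1.6 -1.1  0.6 -0.6]
under [ 0.5761 -0.018   0.2438] axis [-0.398 -0.07   0.915] Z [-0.417 -0.068  0.906] ang 1.2
to above spindle (seat+.046Z) tool [-2.3  7.8 78.7]
side [312.4 174. ]
scene [333.8 221.1]
```

Emit:
move_arm(increments=[0,2,31,0,0.3,0,2,31,0,0.3,0,0,0,0,0.3,0,0,0,0,0.3])

```text
time: 16.33
tool_pos: [0.5972, -0.0229, 0.213]
tool_rot: [-0.091, 0.927, -0.303, 0.202]
contact_force: [-0.1, -0.1, -1.9]
gripper_width: 0.537
grasp_force: 63.3
```

```bash
python3 st.py; python3 - <<'E'
from h import *
import pickle
a=grab('side');b=grab('scene');pickle.dump((a,b),open('P2.pkl','wb'))
def rows(f,x0,y0,x1,y1,sat,val):
    h=cv2.cvtColor(f['image'][y0:y1,x0:x1],cv2.COLOR_BGR2HSV).astype(int)
    for j in range(y1-y0): print(y0+j,''.join('#' if (q[1]<sat and q[2]>val) else ('d' if q[2]<70 else ('r' if q[0]<8 and q[1]>180 else '.')) for q in h[j]))
print('side x0=285');rows(a,285,172,330,216,75,100)
print('scene x0=322');rows(b,322,208,362,254,75,95)
E
```

```text
16.33 j [-0.231 -0.278  1.994  0.17   1.008  1.911] p [ 0.5972 -0.0229  0.213 ] x [ 0.735 -0.598  0.319] z [ 0.43   0.046 -0.902] F [-0.1 -0.1 -1.9] g 0.537 63.3
side x0=285
172 rrrrrrrrrr.....ddddddd.###.....dddd.#.d......
173 rrrrrrrrrrrrr.ddddd..d######..ddddd.##.......
174 rrrrrr.....r..ddddd############.dddd##.......
175 rrr.########.ddddd.#############ddd.#........
176 .rr.#########ddddd##############.dd#.........
177 .rr.########.dddd.###############..#.........
178 ....########ddddd###################.........
179 .....######.dddd.##################..........
180 .....#######dddd###################..........
181 ......######.dd.##################...........
182 .......######dd###################...........
183 ........#########################............
184 .........########################............
185 ..........######################.............
186 ...........#####################.............
187 ..........#####################..............
188 ..........#####################..............
189 ..........#####################..............
190 ..........############
[... 2656 characters left out ...]
##########...............
239 #dd......######.###########........##...
240 ...d.#..######......#######........###..
241 .......######.......##.####........###..
242 ......######.....#.#########............
243 ......#####......###########............
244 ......####......#############...........
245 .....#####..........#########...........
246 .....####............########...........
247 .....####............#########..........
248 .....####.............########..........
249 .....####.............########........##
250 ...######..............######.......####
251 ...######...............####........####
252 ########.............................##.
253 #######.................................
```

In both fixed views the hub's midline lines up with the spindle's to within 1 px. I'll lower it in steps and watch the force.

Emit:
move_arm(increments=[-0.5,-0.2,20,0,0.3,-0.2,-0.1,8,0,0.3,0,0,0,0,0.3])

```text
time: 16.68
tool_pos: [0.6114, -0.0215, 0.1921]
tool_rot: [-0.091, 0.926, -0.302, 0.206]
contact_force: [0.6, -0.5, 0.4]
gripper_width: 0.536
grasp_force: 64.1
```

```bash
cat > rel.py <<'E'
from h import *
s=manip.state();M=rot(s['tool_rot']);p=s['tool_pos']
d=np.radians(9.2);t=np.radians(25);Z=np.array([-np.sin(t)*np.cos(d),-np.sin(t)*np.sin(d),np.cos(t)]);Y=np.array([-np.sin(d),np.cos(d),0]);X=np.cross(Y,Z);S=np.array([.623,-.016,.128])
B=np.stack([X,Y,Z],1);u=M@np.array([-.007,.0005,.0231])+p
q=B.T@M[:,0]
print(round(s['time'],2),'under in seat mm',(B.T@(u-S)*1000).round(1),'lever ang',np.degrees(np.arctan2(q[1],q[0])).round(1),'F seat',(B.T@s['contact_force']).round(1),'M',(B.T@s['ft_torque']).round(2),'z',M[:,2].round(3),'g',round(s['gripper_width'],3))
E
python3 rel.py
```

```text
16.68 under in seat mm [11.   0.5 40. ] lever ang -45.0 F seat [ 0.6 -0.6  0.1] M [-0.09  0.15 -0.07] z [ 0.437  0.044 -0.899] g 0.536
```

Emit:
move_arm(increments=[-0.1,0,4,0,0.3,-0.1,0,4,0,0.3,0,0,0,0,0.3])

```text
time: 16.93
tool_pos: [0.6164, -0.0232, 0.1909]
tool_rot: [-0.089, 0.926, -0.301, 0.209]
contact_force: [-15.6, -6.5, 22.3]
gripper_width: 0.541
grasp_force: 70.5
```

```bash
python3 rel.py
```

```text
16.93 under in seat mm [14.8 -2.2 36.9] lever ang -44.8 F seat [-5.5 -3.9 27.2] M [-0.83  1.76  0.04] z [ 0.441  0.039 -0.896] g 0.541
```

Emit:
move_arm(increments=[0,0,-12,0,0.3,0,0,0,0,0.3])

```text
time: 17.1
tool_pos: [0.609, -0.0216, 0.1965]
tool_rot: [-0.091, 0.926, -0.302, 0.206]
contact_force: [0.5, 0.0, -1.3]
gripper_width: 0.545
grasp_force: 66.6
```

```bash
python3 rel.py; python3 st.py; python3 - <<'E'
from h import *
import pickle
a=grab('side');b=grab('scene');w=grab('wrist');pickle.dump((w,a,b),open('P3.pkl','wb'))
def crop(f,c,h,size):
    u,v=map(int,proj(f,c));print(u-h,v-h);return cv2.resize(f['image'][v-h:v+h,u-h:u+h],size,interpolation=3)
A=crop(a,(.61,-.02,.17),25,(400,400));B=crop(b,(.61,-.02,.17),25,(400,400))
W=cv2.resize(w['image'][270:420,220:420],(400,200)) if 0 else cv2.resize(w['image'][270:410,250:390],(400,400))[100:300]
W=cv2.resize(w['image'][250:430,200:440],(266,200))
W2=cv2.resize(w['image'][0:480],(266,200))
cv2.imwrite('pics/p3.png',np.vstack([np.hstack([A,B]),np.hstack([W,W2,np.zeros((200,268,3),np.uint8)])]))
E
```

```text
17.1 under in seat mm [10.8  0.7 45. ] lever ang -45.0 F seat [-0.1 -0.1 -1.4] M [-0.01  0.31  0.05] z [ 0.437  0.044 -0.898] g 0.545
17.1 j [-0.222 -0.237  1.99   0.171  0.961  1.912] p [ 0.609  -0.0216  0.1965] x [ 0.732 -0.598  0.327] z [ 0.437  0.044 -0.898] F [ 0.5  0.  -1.3] g 0.545 66.6
275 173
319 214
```

View pics/p3.png

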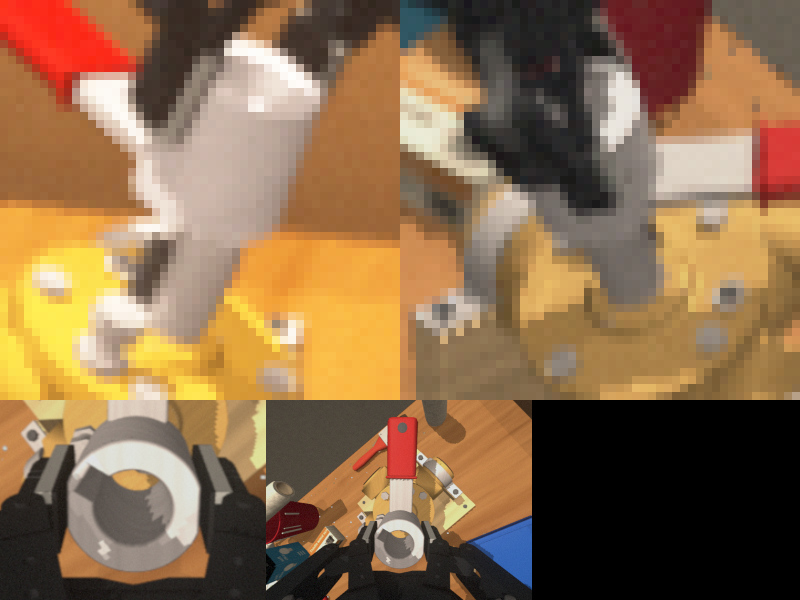

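The side crop shows the hub slightly upslope of the spindle. The contact moment and the wrist estimate agree that it's about 10 mm too far along +x. I'll shift it down the slope and feel again.

Emit:
move_arm(increments=[-6,6,0,0,0.3,0,0,3,0,0.3,0,0,3,0,0.3,0,0,0,0,0.3])

```text
time: 17.58
tool_pos: [0.6023, -0.0224, 0.1863]
tool_rot: [-0.09, 0.927, -0.302, 0.203]
contact_force: [3.7, -1.2, 1.0]
gripper_width: 0.542
grasp_force: 66.5
```

```bash
python3 rel.py
```

```text
17.58 under in seat mm [ 0.2  1.  38.6] lever ang -44.9 F seat [ 3.5 -1.7 -0.6] M [-0.07  0.03 -0.01] z [ 0.431  0.045 -0.901] g 0.542
```

Emit:
move_arm(increments=[0,0,3,0,0.3,0,0,3,0,0.3,0,0,0,0,0.3])

```text
time: 17.83
tool_pos: [0.6076, -0.0233, 0.179]
tool_rot: [-0.09, 0.926, -0.303, 0.207]
contact_force: [8.4, -4.8, 0.8]
gripper_width: 0.54
grasp_force: 66.2
```

```bash
python3 rel.py
```

```text
17.83 under in seat mm [ 1.9 -0.8 29.8] lever ang -45.0 F seat [ 7.1 -6.1 -2.4] M [-1.11 -1.14  0.02] z [ 0.439  0.042 -0.898] g 0.54
```

Emit:
move_arm(increments=[1.5,0,2,0,0.3,-0.1,0,3,0,0.3,0,0,0,0,0.3])

```text
time: 18.08
tool_pos: [0.61, -0.0233, 0.1738]
tool_rot: [-0.091, 0.926, -0.303, 0.205]
contact_force: [7.4, -2.8, 0.1]
gripper_width: 0.539
grasp_force: 66.5
```

```bash
python3 rel.py
```

```text
18.08 under in seat mm [ 1.8 -1.1 24.2] lever ang -45.0 F seat [ 6.3 -3.9 -2.8] M [-0.9  -0.92 -0.02] z [ 0.436  0.044 -0.899] g 0.539
```

Emit:
move_arm(increments=[-0.1,0,3,0,0.3,-0.1,0,3,0,0.3,0,0,0,0,0.3])

```text
time: 18.33
tool_pos: [0.6125, -0.0229, 0.1684]
tool_rot: [-0.091, 0.926, -0.303, 0.206]
contact_force: [7.9, -3.7, -0.9]
gripper_width: 0.537
grasp_force: 66.4
```

```bash
python3 rel.py
```

```text
18.33 under in seat mm [ 1.8 -1.1 18.1] lever ang -45.0 F seat [ 6.2 -4.9 -3.9] M [-0.94 -1.    0.03] z [ 0.436  0.043 -0.899] g 0.537
```

It has gone past the key's end at 30 mm with no axial force, so the keyway is engaged. I'll keep pressing gently.

Emit:
move_arm(increments=[0.5,0,3,0,0.3,0,0,3,0,0.3,0,0,2,0,0.3,0,0,2,0,0.3,0,0,0,0,0.3])

```text
time: 18.75
tool_pos: [0.6168, -0.0224, 0.1591]
tool_rot: [-0.091, 0.926, -0.303, 0.205]
contact_force: [6.9, -3.3, 0.6]
gripper_width: 0.539
grasp_force: 66.5
```

```bash
python3 rel.py
```

```text
18.75 under in seat mm [ 1.7 -1.3  8. ] lever ang -45.0 F seat [ 5.9 -4.3 -2.1] M [-0.87 -0.95  0.03] z [ 0.434  0.044 -0.9  ] g 0.539
```

Emit:
move_arm(increments=[0,0,2,0,0.3,0,0,2,0,0.3,0,0,2,0,0.3,0,0,0,0,0.3])

```text
time: 19.08
tool_pos: [0.6193, -0.022, 0.1537]
tool_rot: [-0.091, 0.926, -0.303, 0.205]
contact_force: [6.7, -3.3, 1.0]
gripper_width: 0.539
grasp_force: 66.5
```

```bash
python3 rel.py
```

```text
19.08 under in seat mm [ 1.7 -1.3  1.9] lever ang -45.0 F seat [ 5.9 -4.3 -1.7] M [-0.81 -0.89  0.02] z [ 0.434  0.044 -0.9  ] g 0.539
```

Emit:
move_arm(increments=[0,0,2,0,0.3,0,0,2,0,0.3,0,0,2,0,0.3,0,0,0,0,0.3])

```text
time: 19.42
tool_pos: [0.6208, -0.0218, 0.1512]
tool_rot: [-0.09, 0.927, -0.302, 0.203]
contact_force: [-18.4, -3.8, 23.1]
gripper_width: 0.537
grasp_force: 70.1
```

```bash
python3 rel.py
```

```text
19.42 under in seat mm [ 1.9 -1.4 -0.9] lever ang -44.9 F seat [-7.2 -0.8 28.9] M [-0.45  1.53 -0.1 ] z [ 0.43   0.045 -0.902] g 0.537
```

The hub met the boss at about 0 mm with 29 N, so it's home. I'll release and back off.

Emit:
move_arm(increments=[0,0,0,0,0.75,0,0,0,0,0.75,0,0,0,0,1,0,0,0,0,1,0,0,0,0,1])

```text
time: 19.83
tool_pos: [0.6197, -0.0208, 0.1461]
tool_rot: [-0.091, 0.927, -0.303, 0.201]
contact_force: [0.1, 0.1, 0.3]
gripper_width: 0.998
grasp_force: 0.0
```

Emit:
move_arm(increments=[0,0,-10,0,1,0,0,-20,0,1,0,0,-35,0,1,0,0,-35,0,1,0,0,0,0,1])

```text
time: 20.25
tool_pos: [0.5793, -0.0266, 0.2474]
tool_rot: [-0.091, 0.926, -0.302, 0.209]
contact_force: [0.8, -0.2, 2.1]
gripper_width: 1.004
grasp_force: 0.0
```

```bash
python3 rel.py; python3 st.py; python3 - <<'E'
from h import *
import pickle
w=grab('wrist');a=grab('side');b=grab('scene');pickle.dump((w,a,b),open('P4.pkl','wb'))
d=np.radians(9.2);t=np.radians(25);Z=np.array([-np.sin(t)*np.cos(d),-np.sin(t)*np.sin(d),np.cos(t)]);Y=np.array([-np.sin(d),np.cos(d),0]);X=np.cross(Y,Z);S=np.array([.623,-.016,.128])
q=np.radians(-45);L=np.cos(q)*X+np.sin(q)*Y
for n,f in (('side',a),('scene',b),('wrist',w)):
    h=cv2.cvtColor(f['image'],cv2.COLOR_BGR2HSV);r=cv2.inRange(h,(0,150,60),(5,255,255))|cv2.inRange(h,(173,150,60),(180,255,255))
    c=S+.091*L+.015*Z;u,v=proj(f,c);N,l,st,ce=cv2.connectedComponentsWithStats(r)
    print(n,'pred sleeve centre',round(u,1),round(v,1),'at 12mm up',np.round(proj(f,c+.012*Z),1),'found',[(ce[i].round(1),st[i,4]) for i in range(1,N) if st[i,4]>60 and np.hypot(*(ce[i]-[u,v]))<60])
f=w;pt=[proj(f,S+.048*Z+.024*(np.cos(k)*X+np.sin(k)*Y)) for k in np.linspace(0,6.28,60)];print('pred hubtop bbox',np.min(pt,0).round(1),np.max(pt,0).round(1))
h=cv2.cvtColor(w['image'],cv2.COLOR_BGR2HSV);c0=np.mean(pt,0).astype(int)
m=cv2.inRange(h,(0,0,190),(180,60,255));print('white near',c0,cv2.boundingRect(m[c0[1]-45:c0[1]+45,c0[0]-50:c0[0]+50]),c0-[50,45])
E
```

```text
20.25 under in seat mm [  5.1   0.5 103.8] lever ang -44.9 F seat [ 1.6 -0.3  1.6] M [-0.    0.15  0.03] z [ 0.442  0.043 -0.896] g 1.004
20.25 j [-0.247 -0.36   2.003  0.172  1.068  1.904] p [ 0.5793 -0.0266  0.2474] x [ 0.73  -0.597  0.332] z [ 0.442  0.043 -0.896] F [ 0.8 -0.2  2.1] g 1.004 0.0
side pred sleeve centre 278.8 187.2 at 12mm up [280.5 183.6] found [(array([279.7, 188.7]), np.int32(162))]
scene pred sleeve centre 375.6 240.9 at 12mm up [374.5 238.5] found [(array([344.5, 212.5]), np.int32(576)), (array([382. , 248.3]), np.int32(309))]
wrist pred sleeve centre 326.1 127.6 at 12mm up [326.4 126.6] found [(array([336. , 128.7]), np.int32(3847))]
pred hubtop bbox [290.8 232. ] [362.2 299.6]
white near [326 265] (0, 0, 85, 80) [276 220]
```

The sleeve position in all three views matches the seated prediction. Next I'll take out the tilt at the inner limit, then fetch lever_q.

Emit:
move_arm(increments=[0,0,-40,0,1,0,0,-40,-0.1,1,0,0,-40,-0.1,1,0,0,-40,-0.1,1,0,0,-40,-0.1,1,0,0,-20,-0.1,1])

```text
time: 20.9
tool_pos: [0.482, -0.0359, 0.4404]
tool_rot: [-0.037, 0.973, -0.061, 0.221]
contact_force: [0.8, -0.4, 1.8]
gripper_width: 0.997
grasp_force: 0.0
```

```bash
python3 st.py; python3 go.py "(.36,.03,.45)" "(.26,.02,.45)"
```

```text
20.9 j [-0.339 -0.631  1.868  0.188  1.492  1.382] p [ 0.482  -0.0359  0.4404] x [ 0.895 -0.135  0.426] z [ 0.435  0.044 -0.9  ] F [ 0.8 -0.4  1.8] g 0.997 0.0
(.36,.03,.45) [-114.   -53.7  -58.7] rows 4 each [-28.5 -13.4 -14.7]
(.26,.02,.45) [-88.1  20.2 -43.9] rows 3 each [-29.4   6.7 -14.6]
```

Emit:
move_arm(increments=[-28,-13,-15,0,1,-28,-13,-15,0,1,-28,-13,-15,0,1,-28,-13,-15,0,1,-34,3,-17,0,1,-34,3,-17,0,1,-34,3,-17,0,1,-34,3,-17,0,1])

```text
time: 21.57
tool_pos: [0.2977, 0.0441, 0.4928]
tool_rot: [-0.031, 0.981, -0.065, 0.182]
contact_force: [0.2, 0.3, 0.2]
gripper_width: 0.996
grasp_force: 0.0
```

```bash
python3 st.py
```

```text
21.57 j [-0.212 -1.008  1.938  0.118  1.856  1.544] p [0.2977 0.0441 0.4928] x [ 0.926 -0.139  0.352] z [ 0.36   0.038 -0.932] F [0.2 0.3 0.2] g 0.996 0.0
```

Emit:
move_arm(increments=[-34,3,-17,0,1,-34,3,-17,0,1,-34,3,-17,0,1,-34,3,-17,0,1,-34,3,-17,0,1])

```text
time: 21.98
tool_pos: [0.2013, 0.0857, 0.5771]
tool_rot: [-0.015, 0.987, -0.068, 0.145]
contact_force: [0.1, 1.4, 0.6]
gripper_width: 1.003
grasp_force: 0.0
```

```bash
python3 st.py
```

```text
21.98 j [ 0.071 -1.008  1.761 -0.013  2.096  1.771] p [0.2013 0.0857 0.5771] x [ 0.949 -0.138  0.284] z [ 0.288  0.009 -0.958] F [0.1 1.4 0.6] g 1.003 0.0
```

Emit:
move_arm(increments=[10,6,34,0,1,10,6,34,0,1,10,6,34,0,1,10,6,34,0,1,-38,4,0,0,1,-38,4,0,0,1,-38,4,0,0,1,-38,4,0,0,1])

```text
time: 22.65
tool_pos: [0.2253, 0.1127, 0.4685]
tool_rot: [0.007, 0.992, -0.071, 0.107]
contact_force: [0.9, 0.8, -0.4]
gripper_width: 1.004
grasp_force: 0.0
```

```bash
python3 st.py
```

```text
22.65 j [ 0.258 -1.008  1.959 -0.089  1.99   1.926] p [0.2253 0.1127 0.4685] x [ 0.967 -0.139  0.212] z [ 0.211 -0.028 -0.977] F [ 0.9  0.8 -0.4] g 1.004 0.0
```

Emit:
move_arm(increments=[-38,4,0,0,1,-38,4,0,0,1,-38,4,0,0,1,-38,4,0,0,1])

```text
time: 22.98
tool_pos: [0.1224, 0.1714, 0.4724]
tool_rot: [0.027, 0.993, -0.072, 0.093]
contact_force: [0.2, 1.4, -0.3]
gripper_width: 1.001
grasp_force: 0.0
```

```bash
python3 st.py
```

```text
22.98 j [ 0.835 -1.008  1.95  -0.211  2.116  2.433] p [0.1224 0.1714 0.4724] x [ 0.972 -0.137  0.189] z [ 0.181 -0.066 -0.981] F [ 0.2  1.4 -0.3] g 1.001 0.0
```

Emit:
move_arm(increments=[21,29,5,0,1,21,29,5,0,1,21,29,5,0,1,21,29,5,0,1,21,29,5,0,1,21,29,5,0,1,21,29,5,0,1,21,29,5,0,1])

```text
time: 23.65
tool_pos: [0.2651, -0.0254, 0.4924]
tool_rot: [0.034, 0.993, -0.073, 0.085]
contact_force: [1.1, 0.3, 0.3]
gripper_width: 0.997
grasp_force: 0.0
```

Emit:
move_arm(increments=[-38,-8,-8,0,1,-38,-8,-8,0,1,-38,-8,-8,0,1,-38,-8,-8,0,1,0,0,0,0,1])

```text
time: 24.07
tool_pos: [0.1764, 0.0538, 0.5405]
tool_rot: [0.041, 0.995, -0.066, 0.063]
contact_force: [-1.1, 0.1, 0.7]
gripper_width: 1.002
grasp_force: 0.0
```

```bash
python3 st.py
```

```text
24.07 j [ 0.033 -1.011  1.818 -0.117  2.214  1.66 ] p [0.1764 0.0538 0.5405] x [ 0.983 -0.127  0.13 ] z [ 0.119 -0.09  -0.989] F [-1.1  0.1  0.7] g 1.002 0.0
```

Emit:
move_arm(increments=[11,34,17,0,1,11,34,17,0,1,11,34,17,0,1,11,34,17,0,1,11,34,17,0,1,11,34,17,0,1,0,0,0,0,1])

```text
time: 24.65
tool_pos: [0.2294, -0.1391, 0.4715]
tool_rot: [0.039, 0.995, -0.08, 0.052]
contact_force: [-0.5, 0.4, -1.2]
gripper_width: 1.002
grasp_force: 0.0
```

Emit:
move_arm(increments=[-34,-19,-6,0,1,-34,-19,-6,0,1,-34,-19,-6,0,1,-34,-19,-6,0,1,-34,-19,-6,0,1])

```text
time: 25.07
tool_pos: [0.1685, -0.0425, 0.5426]
tool_rot: [0.032, 0.996, -0.077, 0.018]
contact_force: [1.3, -0.3, -0.3]
gripper_width: 0.999
grasp_force: 0.0
```

```bash
python3 st.py
```

```text
25.07 j [-0.625 -1.008  1.809 -0.047  2.277  1.067] p [ 0.1685 -0.0425  0.5426] x [ 0.988 -0.152  0.04 ] z [ 0.031 -0.067 -0.997] F [ 1.3 -0.3 -0.3] g 0.999 0.0
```

Emit:
move_arm(increments=[0,34,15,0,1,0,34,15,0,1,0,34,15,0,1,0,34,15,0,1,0,34,15,0,1,-22,-33,0,0,1,-22,-33,0,0,1,-22,-33,0,0,1])

```text
time: 25.73
tool_pos: [0.1365, -0.1345, 0.5026]
tool_rot: [0.016, 0.997, -0.078, 0.002]
contact_force: [0.7, -0.1, 0.8]
gripper_width: 0.998
grasp_force: 0.0
```

```bash
python3 st.py
```

```text
25.73 j [-1.157 -1.008  1.885 -0.015  2.234  0.561] p [ 0.1365 -0.1345  0.5026] x [ 0.988 -0.156  0.006] z [ 0.001 -0.032 -0.999] F [ 0.7 -0.1  0.8] g 0.998 0.0
```

Emit:
move_arm(increments=[-22,-33,0,0,1,36,5,5,0.04,1,38,-12,5,0,1,38,-12,5,0,1,38,-12,5,0,1,38,-12,5,0,1,38,-12,5,0,1,38,-12,5,0,1])

```text
time: 26.4
tool_pos: [0.4126, -0.0951, 0.4778]
tool_rot: [0.015, 0.995, -0.094, -0.004]
contact_force: [-0.1, -0.4, 1.2]
gripper_width: 0.997
grasp_force: 0.0
```

```bash
python3 st.py; python3 go.py "(.45,.15,.40)" "(.451,.357,.2)" "(.451,.357,.125)"
```

```text
26.4 j [-0.382 -0.447  1.642 -0.033  1.946  1.366] p [ 0.4126 -0.0951  0.4778] x [ 0.982 -0.188 -0.006] z [-0.012 -0.028 -1.   ] F [-0.1 -0.4  1.2] g 0.997 0.0
(.45,.15,.40) [  -8.9 -250.    70.4] rows 7 each [ -1.3 -35.7  10.1]
(.451,.357,.2) [ -36.8 -209.4  194. ] rows 8 each [ -4.6 -26.2  24.3]
(.451,.357,.125) [ 0.5 -2.2 75. ] rows 2 each [ 0.2 -1.1 37.5]
```

Emit:
move_arm(increments=[-1,-36,10,0,1,-1,-36,10,0,1,-1,-36,10,0,1,-1,-36,10,0,1,-1,-36,10,0,1,-1,-36,10,0,1,-1,-36,10,0,1])

```text
time: 26.98
tool_pos: [0.4506, 0.1522, 0.4]
tool_rot: [0.015, 0.995, -0.095, -0.004]
contact_force: [1.1, 0.0, -0.1]
gripper_width: 1.004
grasp_force: 0.0
```

Emit:
move_arm(increments=[-4.5,-26,24,0,1,-4.5,-26,24,0,1,-4.5,-26,24,0,1,-4.5,-26,24,0,1,-4.5,-26,24,0,1,-4.5,-26,24,0,1,-4.5,-26,24,0,1,-4.5,-26,24,0,1])

```text
time: 27.65
tool_pos: [0.4523, 0.3564, 0.2009]
tool_rot: [0.016, 0.995, -0.095, -0.004]
contact_force: [0.4, 0.3, 0.9]
gripper_width: 0.999
grasp_force: 0.0
```

```bash
python3 st.py; python3 - <<'E'
from h import *
import pickle
f=grab('wrist');pickle.dump(f,open('W6.pkl','wb'));I=f['image'];hsv=cv2.cvtColor(I,cv2.COLOR_BGR2HSV)
r=cv2.inRange(hsv,(0,150,90),(5,255,255))|cv2.inRange(hsv,(173,150,90),(180,255,255))
n,l,st,ce=cv2.connectedComponentsWithStats(r)
for i in range(1,n):
    if st[i,4]>500:
        q=np.array([onz(f,u,v,.015)[:2] for v,u in np.argwhere(l==i)]);c=q.mean(0);e=np.linalg.svd(q-c,full_matrices=False)[2][0];e*=np.sign(e[0]);t=(q-c)@e
        print('sleeve',ce[i].round(),c.round(4),'ang',np.degrees(np.arctan2(e[1],e[0])).round(1),'len',np.ptp(t).round(3),'hub by end-123',(c+e*(t.max()-.123)).round(4))
u,v=map(int,proj(f,(.451,.357,.048)));print('pred hub',u,v)
h=hsv[v-50:v+50:3,u-60:u+60:2].astype(int)
for j,row in enumerate(h): print(v-50+3*j,''.join('#' if (q[1]<60 and q[2]>150) else ('d' if q[2]<110 else '.') for q in row))
print(u-60)
E
```

```text
27.65 j [ 0.548 -0.024  1.742 -0.02   1.45   2.313] p [0.4523 0.3564 0.2009] x [ 0.982 -0.19  -0.006] z [-0.012 -0.031 -0.999] F [0.4 0.3 0.9] g 0.999 0.0
sleeve [306. 115.] [0.5397 0.3459] ang -10.3 len 0.061 hub by end-123 [0.4491 0.3625]
pred hub 314 223
173 ....................##############..........................
176 ....................##############..........................
179 ....................##############..........................
182 ....................##############..........................
185 ....................##############..........................
188 .....................#############..........................
191 .....................##..........#..........................
194 ................................d...........................
197 .......................##########...........................
200 ...................#################........................
203 .................######################.....................
206 ................#######################.....................
209 ...............##########.....####..####..................
[... 671 characters left out ...]
....####################......................
245 ....................################........................
248 ........................#########...........................
251 ............................................................
254 ............................................................
257 ............................................................
260 ............................................................
263 .......dd...................................................
266 ............................................................
269 ............................................................
272 ............................................................
254
```

Emit:
move_arm(increments=[-0.4,-2,37,0,1,-0.4,-2,37,0,1,-0.4,-2,37,0,1,-0.4,-2,37,0,1,-0.4,-2,36,0,1,0,0,0,0,1])

```text
time: 28.2
tool_pos: [0.4446, 0.3561, 0.0097]
tool_rot: [0.021, 0.995, -0.095, -0.011]
contact_force: [-0.9, -0.6, -0.4]
gripper_width: 0.998
grasp_force: 0.0
```

```bash
python3 st.py
```

```text
28.2 j [ 0.555  0.192  1.861 -0.022  1.13   2.326] p [0.4446 0.3561 0.0097] x [ 0.982 -0.19  -0.017] z [-0.025 -0.039 -0.999] F [-0.9 -0.6 -0.4] g 0.998 0.0
```

Emit:
move_arm(increments=[0,0,0,0,0.3,0,0,0,0,0.3,0,0,0,0,0.3,0,0,0,0,0.3,0,0,0,0,0.3,0,0,0,0,0.3,0,0,0,0,0.3])

```text
time: 28.78
tool_pos: [0.4539, 0.3619, 0.0236]
tool_rot: [0.013, 0.995, -0.096, -0.001]
contact_force: [-0.2, -0.8, 6.5]
gripper_width: 0.539
grasp_force: 62.1
```

```bash
python3 st.py
```

```text
28.78 j [ 0.555  0.179  1.848 -0.022  1.131  2.327] p [0.4539 0.3619 0.0236] x [ 0.982 -0.19   0.001] z [-0.004 -0.026 -1.   ] F [-0.2 -0.8  6.5] g 0.539 62.1
```

Emit:
move_arm(increments=[0,0,-10,0,0.3,0,0,-35,0,0.3,0,0,-35,0,0.3,0,0,-35,0,0.3,0,0,-35,0,0.3,0,0,-35,0,0.3,0,0,0,0,0.3])

```text
time: 29.37
tool_pos: [0.4569, 0.3682, 0.2156]
tool_rot: [0.01, 0.995, -0.096, 0.003]
contact_force: [1.0, 0.6, 0.8]
gripper_width: 0.544
grasp_force: 62.3
```

```bash
python3 st.py; python3 - <<'E'
from h import *
f=grab('wrist');hsv=cv2.cvtColor(f['image'],cv2.COLOR_BGR2HSV);r=cv2.inRange(hsv,(0,150,60),(5,255,255))|cv2.inRange(hsv,(173,150,60),(180,255,255))
n,l,st,ce=cv2.connectedComponentsWithStats(r);print([(st[i],ce[i].round()) for i in range(1,n) if st[i,4]>1500])
E
python3 go.py "(.45,.15,.24)" "(.36,-.105,.24)" "(.345,-.11,.10)"
```

```text
29.37 j [ 0.561 -0.021  1.714 -0.02   1.456  2.326] p [0.4569 0.3682 0.2156] x [ 0.982 -0.19   0.009] z [ 0.005 -0.021 -1.   ] F [1.  0.6 0.8] g 0.544 62.3
[(array([  282,     5,    81,   168, 11957], dtype=int32), array([322.,  90.]))]
(.45,.15,.24) [ 35.9 215.1 -23.2] rows 6 each [ 6.  35.8 -3.9]
(.36,-.105,.24) [-39.9 267.4   5.9] rows 8 each [-5.  33.4  0.7]
(.345,-.11,.10) [-14.5   4.6 140.1] rows 4 each [-3.6  1.1 35. ]
```

Emit:
move_arm(increments=[0,36,-4,0,0.3,0,36,-4,0,0.3,0,36,-4,0,0.3,0,36,-4,0,0.3,0,36,-4,0,0.3,0,36,-4,0,0.3,0,36,0,0,0.3,0,36,0,0,0.3])

```text
time: 30.08
tool_pos: [0.3972, 0.0824, 0.2364]
tool_rot: [0.015, 0.995, -0.095, -0.004]
contact_force: [0.4, -1.2, -1.6]
gripper_width: 0.54
grasp_force: 62.6
```

Emit:
move_arm(increments=[-1,36,0,0,0.3,-1,36,0,0,0.3,-1,36,0,0,0.3,-1,36,0,0,0.3,-1,36,0,0,0.3,0,0,0,-0.06,0.3,0,0,0,0,0.3])

```text
time: 30.67
tool_pos: [0.3583, -0.0933, 0.2417]
tool_rot: [0.014, 0.998, -0.068, -0.005]
contact_force: [0.3, 0.2, -3.4]
gripper_width: 0.541
grasp_force: 62.7
```

```bash
python3 st.py; python3 go.py "(.361,-.112,.12)" "(.361,-.112,.032)"; python3 - <<'E'
from h import *
f=grab('wrist');I=f['image'];hsv=cv2.cvtColor(I,cv2.COLOR_BGR2HSV)
b=cv2.inRange(hsv,(100,130,50),(128,255,255));n,l,st,ce=cv2.connectedComponentsWithStats(b);k=1+np.argmax(st[1:,4]);print(st[k])
c=np.argwhere(b>0)[:,::-1];hull=cv2.convexHull(c.astype(np.int32))
rr=cv2.minAreaRect(np.array([onz(f,*p,.03)[:2]*1000 for p in hull[:,0] if p[1]<430],np.float32));print('tray',rr)
s=cv2.connectedComponentsWithStats(cv2.inRange(hsv,(0,150,60),(5,255,255))|cv2.inRange(hsv,(173,150,60),(180,255,255)))
print([(s[2][i],s[3][i].round()) for i in range(1,s[0]) if s[2][i,4]>1500])
E
```

```text
30.67 j [-0.433 -0.628  2.143 -0.03   1.624  1.272] p [ 0.3583 -0.0933  0.2417] x [ 0.991 -0.135 -0.007] z [-0.011 -0.028 -1.   ] F [ 0.3  0.2 -3.4] g 0.541 62.7
(.361,-.112,.12) [  6.1  14.6 122.1] rows 4 each [ 1.5  3.7 30.5]
(.361,-.112,.032) [ 0.6 -2.6 88. ] rows 3 each [ 0.2 -0.9 29.3]
[ 349   35   60  217 9584]
tray ((408.9966125488281, -119.83606719970703), (134.13369750976562, 204.23765563964844), 83.12962341308594)
[(array([  282,     5,    82,   167, 11870], dtype=int32), array([322.,  90.]))]
```

Emit:
move_arm(increments=[1.5,4,30.5,0,0.3,1.5,4,30.5,0,0.3,1.5,4,30.5,0,0.3,1.5,4,30.5,0,0.3,0,-1,30,0,0.3,0,-1,30,0,0.3,0,-1,20,0,0.3,0,0,0,0,0.3])

```text
time: 31.38
tool_pos: [0.3578, -0.1078, 0.0359]
tool_rot: [0.012, 0.998, -0.065, -0.009]
contact_force: [-1.7, 0.3, -1.8]
gripper_width: 0.539
grasp_force: 62.7
```

Emit:
move_arm(increments=[0,0,3,0,0.3,0,0,3,0,0.3,0,0,3,0,0.3,0,0,0,0,0.3])

```text
time: 31.72
tool_pos: [0.3628, -0.1118, 0.0336]
tool_rot: [0.015, 0.998, -0.066, -0.003]
contact_force: [0.1, -0.0, -2.6]
gripper_width: 0.542
grasp_force: 62.7
```

```bash
python3 st.py
```

```text
31.72 j [-0.473 -0.371  2.336 -0.033  1.17   1.242] p [ 0.3628 -0.1118  0.0336] x [ 0.991 -0.131 -0.003] z [-0.007 -0.03  -1.   ] F [ 0.1 -0.  -2.6] g 0.542 62.7
```

Emit:
move_arm(increments=[0,0,3,0,0.3,0,0,3,0,0.3,0,0,2,0,0.3,0,0,0,0,0.3])

```text
time: 32.05
tool_pos: [0.3629, -0.1124, 0.0276]
tool_rot: [0.015, 0.998, -0.066, -0.004]
contact_force: [-8.0, 4.4, 18.2]
gripper_width: 0.541
grasp_force: 64.9
```

```bash
python3 st.py
```

```text
32.05 j [-0.474 -0.356  2.336 -0.033  1.156  1.241] p [ 0.3629 -0.1124  0.0276] x [ 0.991 -0.131 -0.006] z [-0.009 -0.029 -1.   ] F [-8.   4.4 18.2] g 0.541 64.9
```

On the tray floor at the expected height. I'll release and retreat upward.

Emit:
move_arm(increments=[0,0,0,0,0.7,0,0,0,0,1,0,0,0,0,1,0,0,0,0,1,0,0,-15,0,1,0,0,-30,0,1,0,0,-40,0,1,0,0,-40,0,1])

```text
time: 32.72
tool_pos: [0.3618, -0.1076, 0.1496]
tool_rot: [0.014, 0.998, -0.066, -0.005]
contact_force: [1.3, -1.1, 0.1]
gripper_width: 1.0
grasp_force: 0.0
```

Emit:
move_arm(increments=[0,0,-40,0,1,0,0,-40,0,1,0,0,-40,0,1,0,0,0,0,1])

```text
time: 33.05
tool_pos: [0.3671, -0.1061, 0.2791]
tool_rot: [0.018, 0.998, -0.066, 0.004]
contact_force: [0.6, -0.8, 0.2]
gripper_width: 0.996
grasp_force: 0.0
```

```bash
python3 st.py; python3 - <<'E'
from h import *
f=grab('wrist');a=grab('side');cv2.imwrite('pics/end.png',f['image'])
def red(f):
    hsv=cv2.cvtColor(f['image'],cv2.COLOR_BGR2HSV);return cv2.connectedComponentsWithStats(cv2.inRange(hsv,(0,150,60),(5,255,255))|cv2.inRange(hsv,(173,150,60),(180,255,255)))
n,l,st,ce=red(f)
for i in range(1,n):
    if st[i,4]>300:
        q=np.array([onz(f,u,v,.019)[:2] for v,u in np.argwhere(l==i)]);c=q.mean(0);e=np.linalg.svd(q-c,full_matrices=False)[2][0];e*=np.sign(e[0]);t=(q-c)@e;print('sleeve',c.round(4),np.degrees(np.arctan2(e[1],e[0])).round(1),'len',np.ptp(t).round(4),'wid',np.ptp((q-c)@[-e[1],e[0]]).round(4),'hub',(c+e*(t.max()-.123)).round(4))
n,l,st,ce=red(a);print('side reds',[(ce[i].round(1),st[i,4]) for i in range(1,n) if st[i,4]>60])
E
```

```text
33.05 j [-0.454 -0.615  2.075 -0.03   1.661  1.245] p [ 0.3671 -0.1061  0.2791] x [ 0.991 -0.131  0.01 ] z [ 0.005 -0.036 -0.999] F [ 0.6 -0.8  0.2] g 0.996 0.0
sleeve [ 0.4503 -0.1249] -8.4 len 0.0611 wid 0.0312 hub [ 0.3597 -0.1115]
side reds [(array([438.3,  44.6]), np.int32(2238)), (array([ 66.2, 112.2]), np.int32(317)), (array([359.5, 130.8]), np.int32(67)), (array([279.6, 188.6]), np.int32(162)), (array([366.9, 236.2]), np.int32(165)), (array([193.4, 287.4]), np.int32(880))]
```

```bash
python3 -c "
from plant import manip
print(manip.job_done())"
```

```text
the job is handed in; nothing more can be done
None
```

Lever_p is keyed onto the valve spindle and pressed down to the boss, clear of the bolt, and lever_q lies flat in the spares tray; the job was handed in at about 33 s, and I chose lever_p from the bolt's position without trying lever_q on the spindle.

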